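# Put the pile of sharpening stones away in their fitted boxes

### The job

Put the sharpening stones away: take the pile on the drying rack apart from the top down (the two small stones first, then the white fine one, then the big grey coarse one) and lay each stone flat and lengthwise in the recess of the wooden box base that fits it. The stones are brittle, so set them down without dropping or toppling them, and leave the hexagonal sound box where it stands.

Things in the scene. Friction and masses are not known exactly. Their poses are not given: they have to be found in the camera images.
- coarse (a point): coarse sharpening stone, dark grey on top with a paler grey under-layer, the large bottom stone of the pile (top of the pile 95 mm above the bench), on a slatted bamboo rack 215 x 96 mm, 16 mm high; a rectangular block 195 x 65 x 28 mm (length x width x height). The point is its very centre, 14 mm above its underside; own x along its length, y across its width, z up. Loose; grasp it from above across its width.
- fine (a point): fine sharpening stone, cream-white on top with an ochre under-layer, lying on the coarse stone; a rectangular block 150 x 50 x 25 mm (length x width x height). The point is its very centre, 12.5 mm above its underside; own x along its length, y across its width, z up. Loose; grasp it from above across its width.
- dresser (a point): small green dressing stone, a stubby block lying on the fine stone near one end (either end), beside the stick stone; a rectangular block 45 x 34 x 26 mm (length x width x height). The point is its very centre, 13 mm above its underside; own x along its length, y across its width, z up. Loose; grasp it from above across its width.
- stick (a point): brick-red stick stone, a short square bar lying on the fine stone near the other end, beside the dressing stone; a rectangular block 74 x 24 x 24 mm (length x width x height). The point is its very centre, 12 mm above its underside; own x along its length, y across its width, z up. Loose; grasp it from above across its width.
- coarse_box: open rosewood box base made for the coarse stone, fixed: 229 x 99 mm outside, 14 mm high, walls 9 mm, with a rectangular recess 211 x 81 mm (8 mm play all round the stone) and 8 mm deep, its pale floor 6 mm above the bench; the seated stone stands 20 mm above the rim. Origin: centre of its underside, on the bench (z = 0); x along its length, z up.
- fine_box: open rosewood box base made for the fine stone, fixed: 184 x 84 mm outside, 14 mm high, walls 9 mm, with a rectangular recess 166 x 66 mm (8 mm play all round the stone) and 8 mm deep, its pale floor 6 mm above the bench; the seated stone stands 17 mm above the rim. Origin: centre of its underside, on the bench (z = 0); x along its length, z up.
- dresser_box: open rosewood box base made for the green dressing stone, fixed: 79 x 68 mm outside, 14 mm high, walls 9 mm, with a rectangular recess 61 x 50 mm (8 mm play all round the stone) and 8 mm deep, its pale floor 6 mm above the bench; the seated stone stands 18 mm above the rim. Origin: centre of its underside, on the bench (z = 0); x along its length, z up.
- stick_box: open rosewood box base made for the red stick stone, fixed: 108 x 58 mm outside, 14 mm high, walls 9 mm, with a rectangular recess 90 x 40 mm (8 mm play all round the stone) and 8 mm deep, its pale floor 6 mm above the bench; the seated stone stands 16 mm above the rim. Origin: centre of its underside, on the bench (z = 0); x along its length, z up.
- soundbox (a point): hexagonal red-brown wooden sound box of a fiddle, a loose open tube standing on end on the bench, 90 mm across the flats and 120 mm high; the point is its centre, 60 mm above the bench. It is not part of the job and stays where it is. A brass finger plane and a marking knife (both under 30 mm high) lie beside it. Nothing else among the work is higher than the pile.

How it is judged:
By the outcome, as a careful person would: the job done as asked, in the order asked, and still so for the second after the job is handed in, with the robot touching nothing.
It also fails if it takes over 115 s, if anything falls off the work surface, if the arm or the gripper's body presses on something with over 40 N, if the wrist force passes 120 N, or if a joint passes its speed limit or range.

### The arm

A 6-joint arm with a two-finger parallel gripper is mounted at the origin on the work surface. World frame = base frame: x ahead of the robot, y to its left, z up, the work surface at z = 0. Lengths are in m, angles in degrees, forces in N, time in s.
With the tool pointing down it reaches from about 0.35 to 0.875 m from the base axis. Payload 4.2 kg.
Tool frame: the origin (TCP) lies midway between the tips of the shut fingers; the grasp point (between the pads) lies 19 mm behind it; z points along the fingers, y is the line along which they close (so a half turn about z gives the same grasp; the last joint's range is limited). The gripper opens to 87 mm and grips with 3 to 60 N. Pads are 19 mm wide; open, the fingers measure 117 mm over their backs; the gripper's body (75 mm by 190 mm) begins 51 mm behind the grasp point.
Start: joints at [91.364, 22.042, 0.453, 0, -68.411, -14.817], TCP at [0.145, 0.608, 0.223] pointing down, gripper open.
Joint ranges: [-179.83, 179.83], [-69.29, 118.12], [-61.27, 80.66], [-181.25, 117.63], [-171.15, -9.14], [-177.46, 177.46]. Speed limits (degrees/s): [159.86, 159.86, 180, 180, 180, 180].

### API

Orientations are given as a 3x3 rotation matrix whose columns are the frame's x, y, z axes.
In Python, from station import sense, capture, camera_params, finish_job gives the robot as it stands.
- The arm moves only by the tool drive_tool, never from a script. Its argument "rows" is a list of rows, each an object of numbers: "tx", "ty", "tz": the shift along the tool's x, y, z in cm; "ax", "ay", "az": the turn, a rotation vector about the tool's x, y, z in rad; "claw": the finger opening in cm, from 0 to 8.7. In form: [{"tx": .., "ty": .., "tz": .., "ax": .., "ay": .., "az": .., "claw": ..}, ...]. A call has 1 to 10 rows; each row shifts and turns the commanded pose from where the row before left it, along the tool's axes as they then stand; what a row does not reach is not made up. A row lasts 1/12 s, in which the tool goes at most 41.7 mm and 7.16 degrees, less where a joint would pass 70% of its speed; a pose out of reach is approached as far as the arm can. A call with a gripper value outside its range is refused whole. The fingers move at their own pace and stop on an object; the grip force is fixed at half the most. Time passes only in rows, so rows that do not move let the fingers close. It gives the time, the measured TCP pose, the force, the opening and the grip force at its end, in the units of the state.
- sense(): the state, without advancing time (a new reading comes with each control period).
- capture(name): name is "scene" or "top" or "wrist"; returns (picture, depth): 384x512x3 uint8, red, green, blue; 384x512 float32, m along the optical axis (not along the pixel's ray), 0 where there is no reading.
- camera_params(name): a dict with "intrinsics" (3x3 intrinsics, pixels), "R" (3x3) and "t" (3): a world point X has camera coordinates R X + t; the wrist camera has in their place "tool_from_camera" (4x4, takes a point from camera to tool coordinates, whose origin is the TCP and whose axes are the flange's). Camera axes: x right, y down, z forward; pixel columns grow to the right and rows downward; lengths in m; the calibration is good to about 2 mm. A picture is of the moment at which its call begins: read the wrist's pose just before it. camera_params takes no time and is no camera call.
- finish_job(): hands the job in; it is judged then, once.
The state is a dict: "time_s": time; "joints": joint angles; "joint_velocities": joint speeds; "effort": joint torques, N m; "tcp_pos": TCP position; "ee_rot": TCP orientation; "wrist_force": force on the tool from outside, world axes, zero at the start; "moment": the same for the moment, N m; "gripper_width": opening from 0.0 (shut) to 1.0 (fully open); "gripper_force": force on a finger pad.
Only numpy, scipy, OpenCV 4.12 (cv2) and the standard library are available. Lean on these libraries where they do the work, as an engineer would, in place of code of your own. Each camera call takes 0.05 s, during which the arm holds its last target. There are 200 camera calls.

## Working session

There is one attempt and no reset: what is moved stays moved. The work goes in short steps, Python scripts to look and compute and a tool call to move; the robot and the scene stay as the last step left them, time stands still between calls to the robot, and variables do not carry over. Pictures are saved under pics/ and viewed, at most 14 in all, crops included, and the job is handed in when it is done.

Besides the shell and the picture viewer there is one more tool, called after "Emit:" as name([rows], argument=value, ...), one row to a line, values as JSON. drive_tool: Moves the arm, as the interface text tells. Its arguments: {"type":"object","properties":{"rows":{"type":"array"}},"required":["rows"]}

```bash
mkdir -p pics; ls; python3 - <<'E'
from station import *
import cv2,numpy as np
for n in ["scene","top"]:
    im,d=capture(n); cv2.imwrite(f"pics/{n}0.png",im[:,:,::-1]); np.savez(f"{n}0.npz",im=im,d=d)
    p=camera_params(n); print(n,p['intrinsics'],p['R'],p['t'])
print(camera_params("wrist")); s=sense(); print(s)
E
```

```text
pics
scene [[368.46288694   0.         255.6402619 ]
 [  0.         368.46288694 191.13470718]
 [  0.           0.           1.        ]] [[-0.61617062  0.7876067  -0.00307319]
 [ 0.55852003  0.43419078 -0.70677701]
 [-0.55532796 -0.43721167 -0.70742972]] [ 0.3038779  -0.25662072  1.16998063]
top [[369.2105182    0.         253.83393765]
 [  0.         369.2105182  196.45225852]
 [  0.           0.           1.        ]] [[-2.36424094e-02 -9.99717612e-01 -2.39428630e-03]
 [-9.91888297e-01  2.37563192e-02 -1.24872912e-01]
 [ 1.24894529e-01 -5.77431954e-04 -9.92169856e-01]] [0.01794397 0.56597781 0.99128964]
{'intrinsics': array([[317.57966264,   0.        , 253.93394703],
       [  0.        , 317.57966264, 192.71490374],
       [  0.        ,   0.        ,   1.        ]]), 'tool_from_camera': array([[-3.43134963e-04, -9.55854587e-01, -2.93839907e-01,
         8.12251729e-02],
       [ 9.99998897e-01, -7.52558791e-04,  1.28029644e-03,
         1.84174003e-04],
       [-1.44490903e-03, -2.93839143e-01,  9.55853791e-01,
        -1.62082800e-01],
       [ 0.00000000e+00,  0.00000000e+00,
[... 159 characters left out ...]
119173e+01, -1.48172829e+01]), 'joint_velocities': array([ 0.02911597, -0.18096619,  0.14164429,  0.06577991, -0.01811164,
       -0.00085256]), 'effort': array([ 4.90548318e-04, -3.91694605e+01,  1.87935501e+01,  4.23192680e+00,
        1.34552771e-02, -7.09331175e-05]), 'tcp_pos': array([0.14525342, 0.60733628, 0.22158839]), 'ee_rot': array([[ 9.72523658e-01, -2.32803779e-01, -3.66659972e-04],
       [-2.32804052e-01, -9.72521803e-01, -1.90168527e-03],
       [ 8.61347011e-05,  1.93479384e-03, -9.99998125e-01]]), 'wrist_force': array([ 0.59531652, -0.31612079,  0.63090849]), 'moment': array([ 0.01341012, -0.02641759,  0.00849153]), 'gripper_force': 0.0, 'gripper_width': 1.0028136907801366}
```

View pics/scene0.png

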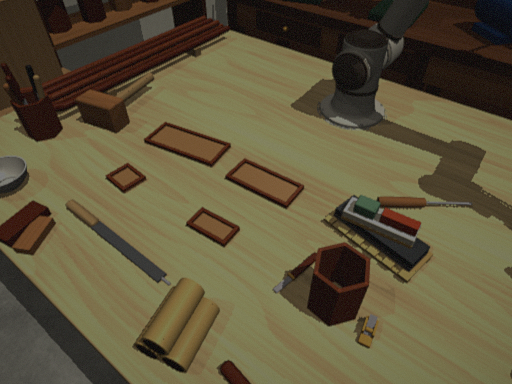

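View pics/top0.png

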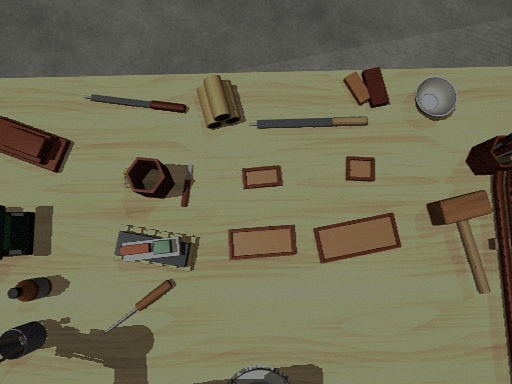

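The scene view has the robot at the upper right and the pile at about (378,232), with the sound box just below it. In the top view the pile is at about (155,248) with red at (135,249) and green at (162,246). The boxes in the top view are coarse (357,238), fine (262,242), stick (262,177) and dresser (360,168).

```bash
cat > h.py <<'E'
from station import *
import cv2,numpy as np
def cam(name,s=None):
    p=camera_params(name);K=p['intrinsics']
    if name!='wrist': return K,p['R'],p['t']
    T=np.array(p['tool_from_camera']);W=np.eye(4);W[:3,:3]=s['ee_rot'];W[:3,3]=s['tcp_pos']
    C=np.linalg.inv(W@T); return K,C[:3,:3],C[:3,3]
def ray(c,uv):
    K,R,t=c; uv=np.atleast_2d(uv).astype(float)
    d=(np.linalg.inv(K)@np.c_[uv,np.ones(len(uv))].T).T@R; return -R.T@t,d
def plane(c,uv,z):
    o,d=ray(c,uv); return o+d*((z-o[2])/d[:,2])[:,None]
def tri(c1,u1,c2,u2):
    o1,d1=ray(c1,u1);o2,d2=ray(c2,u2);d1=d1[0]/np.linalg.norm(d1);d2=d2[0]/np.linalg.norm(d2)
    a=np.linalg.lstsq(np.c_[d1,-d2],o2-o1,rcond=None)[0]
    p,q=o1+a[0]*d1,o2+a[1]*d2; return (p+q)/2,np.linalg.norm(p-q)
def proj(c,X):
    K,R,t=c; v=(R@np.atleast_2d(X).T).T+t; return (v[:,:2]/v[:,2:])@K[:2,:2].T+K[:2,2]
def blob(mask,seed=None,near=25):
    n,l,st,ce=cv2.connectedComponentsWithStats(mask.astype(np.uint8))
    i=1+np.argmin(np.hypot(*(ce[1:]-seed).T)+ (st[1:,4]<25)*1e3) if seed is not None else 1+np.argmax(st[1:,4])
    return l==i,ce[i],st[i,4]
def cont(m):
    return max(cv2.findContours(m.astype(np.uint8),0,1)[0],key=cv2.contourArea)[:,0]
def rect(P):  # world xy rect: centre, long, short, yaw of long axis in deg (-90..90)
    (cx,cy),(w,h),a=cv2.minAreaRect((np.asarray(P)[:,:2]*1000).astype(np.float32))
    if w<h: w,h,a=h,w,a+90
    return np.round([cx,cy,w,h,(a+90)%180-90],1)
E
python3 - <<'E'
from h import *
D={n:np.load(n+"0.npz") for n in("top","scene")}
seeds={'coarse_box':((357,238),(188,144)),'fine_box':((262,242),(265,184)),'stick_box':((262,177),(213,226)),'dresser_box':((360,168),(126,178)),
'red':((135,249),(400,221)),'green':((162,246),(367,207)),'white':((150,248),(375,225))}
for k,(a,b) in seeds.items():
    o=[]
    for n,s in(("top",a),("scene",b)):
        im=D[n]['im'];hsv=cv2.cvtColor(im,cv2.COLOR_RGB2HSV);H,S,V=cv2.split(hsv)
        if 'box' in k: # pale floor: like seed colour
            c=np.median(im[s[1]-2:s[1]+3,s[0]-2:s[0]+3].reshape(-1,3),0); m=np.abs(im-c).max(2)<38
        elif k=='red': m=((H<8)|(H>172))&(S>140)&(V>60)
        elif k=='green': m=(H>50)&(H<95)&(S>60)
        else: m=(S<50)&(V>100)
        w=np.zeros_like(m);w[max(0,s[1]-50):s[1]+50,max(0,s[0]-60):s[0]+60]=1
        m,ce,ar=blob(m&w,s); c=cam(n); o.append((c,ce)); 
        z={'red':.091,'green':.093,'white':.069}.get(k,.008)
        print(k,n,ar,ce.round(1),rect(plane(c,cont(m),z)), im[s[1],s[0]])
    p,e=tri(*o[0],*o[1]); print('   tri',(p*1000).round(1),round(e*1000,1))
E
```

```text
coarse_box top 2094 [356.8 237.3] [ 447.9 -282.9  207.3   81.   -80. ] [121  93  64]
coarse_box scene 1216 [187.8 142.9] [ 444.7 -286.   207.7   76.9  -79.7] [117  85  54]
   tri [ 446.1 -281.1    9.3] 2.4
fine_box top 1328 [261.6 241.9] [440.6 -14.5 161.2  64.6 -87.2] [131 104  73]
fine_box scene 1102 [265.1 182. ] [438.1 -16.5 164.5  62.7 -87.1] [124  90  56]
   tri [439.7 -13.2   8.7] 2.7
stick_box top 393 [261.3 176.6] [626.3 -18.5  87.   38.6 -85.9] [129  99  69]
stick_box scene 503 [212.5 225.7] [624.1 -21.1  86.8  37.8 -86.2] [119  86  53]
   tri [626.  -18.2  11.2] 0.0
dresser_box top 329 [359.6 168.3] [ 644.5 -303.4   57.7   47.5   86.8] [129  98  69]
dresser_box scene 278 [125.2 176.9] [ 642.1 -306.7   55.3   48.5   85. ] [117  86  54]
   tri [ 644.  -301.7   11.6] 1.3
red top 32 [144.8 247.7] [431.7 290.4  20.5  18.1  -1.4] [129  75  62]
red scene 288 [401.2 218.7] [427.8 313.7  72.8  24.5 -86.9] [113  48  26]
   tri [427.9 303.7  83.5] 24.6
green top 25 [169.5 246.3] [4.340e+02 2.278e+02 2.310e+01 1.290e+01 3.000e-01] [ 93 119  97]
green scene 310 [367. 206.] [441.5 246.5  52.4  43.4   6.7] [73 96 73]
   tri [430.9 236.3  78.7] 17.1
white top 431 [148.9 250.7] [428.2 281.3 148.1  51.4 -84.6] [34 21 15]
white scene 313 [377.6 222.1] [433.  278.6 150.6  47.3 -89.2] [70 65 56]
   tri [427.3 281.9  56.4] 14.6
```

Boxes are found well: two views agree, with the floor at about 9 mm. The pile needs a close look, so I turn to the pile's yaw first and then move above it.

Emit:
drive_tool([
  {"az": 0.124},
  {"az": 0.124},
  {"az": 0.124},
  {"az": 0.124},
  {"az": 0.124},
  {"az": 0.124},
  {"az": 0.124},
  {"az": 0.124},
  {"az": 0.124},
  {"az": 0.124},
])

```text
invalid input at $.rows[0]: expected keys tx, ty, tz, ax, ay, az, claw
```

```bash
cat >> h.py <<'E'
def go(x,y,z,yaw=None): # total tool-frame shift (cm) & az needed; mm in
    s=sense(); R=s['ee_rot']; p=s['tcp_pos']*1000
    v=R.T@(np.array([x,y,z])-p)/10; yw=np.degrees(np.arctan2(R[1,0],R[0,0]))
    print('t',s['time_s'],'at',p.round(1),'yaw',round(yw,2),'j',s['joints'].round(0)); print('shift cm',v.round(2),'rows>=',np.ceil(np.linalg.norm(v)/4.1), 'az',None if yaw is None else round(np.radians(yw-yaw),4),'tilt',np.degrees(R[:2,2]).round(2))
E
python3 -c "
from h import *
go(430,280,200,-85)"
```

```text
t 0.1 at [145.3 607.3 221.6] yaw -13.46 j [ 91.  22.   0.  -0. -68. -15.]
shift cm [35.31 25.2   2.21] rows>= 11.0 az 1.2486 tilt [-0.02 -0.11]
```

Emit:
drive_tool([
  {"tx": 0, "ty": 0, "tz": 0, "ax": 0, "ay": 0, "az": 0.124, "claw": 8.7},
  {"tx": 0, "ty": 0, "tz": 0, "ax": 0, "ay": 0, "az": 0.124, "claw": 8.7},
  {"tx": 0, "ty": 0, "tz": 0, "ax": 0, "ay": 0, "az": 0.124, "claw": 8.7},
  {"tx": 0, "ty": 0, "tz": 0, "ax": 0, "ay": 0, "az": 0.124, "claw": 8.7},
  {"tx": 0, "ty": 0, "tz": 0, "ax": 0, "ay": 0, "az": 0.124, "claw": 8.7},
  {"tx": 0, "ty": 0, "tz": 0, "ax": 0, "ay": 0, "az": 0.124, "claw": 8.7},
  {"tx": 0, "ty": 0, "tz": 0, "ax": 0, "ay": 0, "az": 0.124, "claw": 8.7},
  {"tx": 0, "ty": 0, "tz": 0, "ax": 0, "ay": 0, "az": 0.124, "claw": 8.7},
  {"tx": 0, "ty": 0, "tz": 0, "ax": 0, "ay": 0, "az": 0.124, "claw": 8.7},
  {"tx": 0, "ty": 0, "tz": 0, "ax": 0, "ay": 0, "az": 0.124, "claw": 8.7},
])

```text
time_s: 0.93
tcp_pos: [0.1453, 0.6075, 0.2219]
ee_rot: [[0.09, -0.996, -0.0], [-0.996, -0.09, -0.001], [0.001, 0.0, -1.0]]
wrist_force: [-0.9, -0.1, 0.0]
gripper_width: 1.0
gripper_force: 0.0
```

```bash
python3 -c "
from h import *
go(430,280,200,-85)"
```

```text
t 0.9333 at [145.3 607.5 221.9] yaw -84.86 j [ 91.  22.   0.  -0. -68. -86.]
shift cm [ 35.17 -25.42   2.23] rows>= 11.0 az 0.0025 tilt [-0.01 -0.07]
```

Emit:
drive_tool([
  {"tx": 3.35, "ty": -2.4, "tz": 0.2, "ax": 0, "ay": 0, "az": 0, "claw": 8.7},
  {"tx": 3.35, "ty": -2.4, "tz": 0.2, "ax": 0, "ay": 0, "az": 0, "claw": 8.7},
  {"tx": 3.35, "ty": -2.4, "tz": 0.2, "ax": 0, "ay": 0, "az": 0, "claw": 8.7},
  {"tx": 3.35, "ty": -2.4, "tz": 0.2, "ax": 0, "ay": 0, "az": 0, "claw": 8.7},
  {"tx": 3.35, "ty": -2.4, "tz": 0.2, "ax": 0, "ay": 0, "az": 0, "claw": 8.7},
  {"tx": 3.35, "ty": -2.4, "tz": 0.2, "ax": 0, "ay": 0, "az": 0, "claw": 8.7},
  {"tx": 3.35, "ty": -2.4, "tz": 0.2, "ax": 0, "ay": 0, "az": 0, "claw": 8.7},
  {"tx": 3.35, "ty": -2.4, "tz": 0.2, "ax": 0, "ay": 0, "az": 0, "claw": 8.7},
  {"tx": 3.35, "ty": -2.4, "tz": 0.2, "ax": 0, "ay": 0, "az": 0, "claw": 8.7},
  {"tx": 3.35, "ty": -2.4, "tz": 0.2, "ax": 0, "ay": 0, "az": 0, "claw": 8.7},
])

```text
time_s: 1.77
tcp_pos: [0.417, 0.2955, 0.2023]
ee_rot: [[0.096, -0.995, -0.0], [-0.995, -0.096, -0.0], [0.0, 0.0, -1.0]]
wrist_force: [0.8, 0.3, -0.5]
gripper_width: 1.003
gripper_force: 0.0
```

```bash
python3 -c "
from h import *
go(430,280,200,-85)
s=sense();im,d=capture('wrist');np.savez('w1.npz',im=im,d=d,ee_rot=s['ee_rot'],tcp_pos=s['tcp_pos']);cv2.imwrite('pics/w1.png',im[:,:,::-1])"
```

```text
t 1.7667 at [417.  295.5 202.3] yaw -84.48 j [ 54.  12. -17.  -0. -61. -48.]
shift cm [ 1.66 -1.14  0.23] rows>= 1.0 az 0.0091 tilt [-0.02 -0.01]
```

View pics/w1.png

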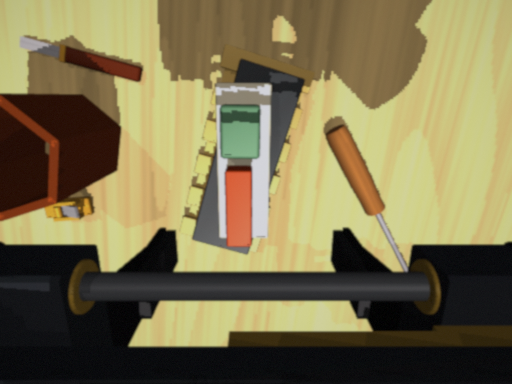

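The wrist view shows the pile centred at about (245,160): green at (240,132), red at (239,206), white beneath nearly upright, and grey coarse turned about 15° clockwise. The fingers are at the bottom and the sound box is at the left edge, clear of the pile.

```bash
cat >> h.py <<'E'
def masks(im,win=None):
    H,S,V=cv2.split(cv2.cvtColor(cv2.medianBlur(im,3),cv2.COLOR_RGB2HSV))
    m={'red':((H<9)|(H>172))&(S>150)&(V>130),'green':(H>50)&(H<95)&(S>45)&(V>80),'white':(S<45)&(V>130),'grey':(S<90)&(V<100)&(V>30)}
    if win is not None:
        w=np.zeros(im.shape[:2],bool);w[win[1]:win[3],win[0]:win[2]]=1
        m={k:v&w for k,v in m.items()}
    return m
E
python3 - <<'E'
from h import *
w=np.load('w1.npz');c=cam('wrist',w);im=w['im'];d=w['d']
M=masks(im,(170,40,310,262))
cs=cam('scene');S=masks(np.load('scene0.npz')['im'],(325,185,440,275))
for k,z in(('red',.093),('green',.095),('white',.069),('grey',.044)):
    m,ce,a=blob(M[k]); P=plane(c,cont(m),z)
    vs,us=np.nonzero(m); dd=np.median(d[m]); 
    K,R,t=c; X=R.T@(np.array([(ce[0]-K[0,2])/K[0,0]*dd,(ce[1]-K[1,2])/K[1,1]*dd,dd])-t)
    print(k,a,ce.round(1),rect(P),'depth z',X.round(4),[im[m].mean(0).round()])
    print('   box', cv2.boundingRect(cont(m)))
for k in('red','green'):
    ms,cse,_=blob(S[k]); m,ce,a=blob(M[k]); print(k,cse,cv2.boundingRect(cont(ms)),[x if i else (x*1000).round(1) for i,x in enumerate(tri(c,ce,cs,cse))])
hsv=cv2.cvtColor(im,cv2.COLOR_RGB2HSV)
print([ (v,hsv[v,240].tolist()) for v in range(84,250,6)])
E
```

```text
red 1776 [238.2 207.3] [429.7 314.3  71.3  21.6 -84.7] depth z [0.4298 0.3124 0.0928] [array([213., 104.,  67.])]
   box (226, 171, 25, 75)
green 1404 [239.6 139. ] [433.2 251.1  32.1  32.  -86.2] depth z [0.4335 0.2507 0.0947] [array([119., 162., 125.])]
   box (221, 120, 39, 39)
white 1966 [261.4 176.2] [411.6 285.5 131.1  18.1 -83.9] depth z [0.4106 0.2878 0.0673] [array([202., 203., 206.])]
   box (251, 103, 20, 135)
grey 2538 [274.3 100.5] [418.9 237.9  99.8  63.3  79.4] depth z [0.4049 0.2172 0.0458] [array([58., 58., 59.])]
   box (235, 60, 69, 117)Traceback (most recent call last):
  File "<stdin>", line 12, in <module>
  File "h.py", line 21, in blob
    i=1+np.argmin(np.hypot(*(ce[1:]-seed).T)+ (st[1:,4]<25)*1e3) if seed is not None else 1+np.argmax(st[1:,4])
                                                                                            ~~~~~~~~~^^^^^^^^^^
    return _wrapfunc(a, 'argmax', axis=axis, out=out, **kwds)
    return bound(*args, **kwds)
ValueError: attempt to get argmax of an empty sequence
```

```bash
python3 - <<'E'
from h import *
w=np.load('w1.npz');c=cam('wrist',w);im=w['im']
H,S,V=cv2.split(cv2.cvtColor(cv2.medianBlur(im,3),cv2.COLOR_RGB2HSV))
g=np.zeros(V.shape,bool);g[90:170,205:275]=1;g&=(H>45)&(H<95)&(S>45)
m,ce,a=blob(g);print('green',ce,cv2.boundingRect(cont(m)),rect(plane(c,cont(m),.095)))
r,cr,_=blob(masks(im,(170,40,310,262))['red'])
# fine stone: bottom-left/right edges; white incl. shaded top end
wm=np.zeros(V.shape,bool);wm[75:262,205:285]=1;wm&=(S<45)&(V>90)
wm,_,_=blob(wm|((wm>2)));u=wm|m|r; u=cv2.morphologyEx(u.astype(np.uint8),cv2.MORPH_CLOSE,np.ones((7,7)))
print('white',rect(plane(c,cont(wm),.069)),cv2.boundingRect(cont(wm)))
si=np.load('scene0.npz')['im'];cs=cam('scene')
H,S,V=cv2.split(cv2.cvtColor(si,cv2.COLOR_RGB2HSV))
for k,mm,cc in(('red',((H<9)|(H>172))&(S>130)&(V>80),rect(plane(c,cont(r),.093))[:2]),('green',(H>45)&(H<95)&(S>30),rect(plane(c,cont(m),.095))[:2])):
    q=np.zeros(V.shape,bool);q[185:245,340:430]=1;ms,_,_=blob(mm&q)
    # top face: brighter part
    t=np.median(V[ms]);ms2,cse,_=blob(ms&(V>=t)); X=[cc[0]/1e3,cc[1]/1e3,.094]
    uw=proj(c,X); print(k,cse,cv2.boundingRect(cont(ms)),'expected',proj(cs,X),tri(c,uw,cs,cse))
cv2.imwrite('pics/s1.png',cv2.resize(si[180:280,320:440,::-1],None,fx=5,fy=5))
E
```

```text
green [239.62438302 131.02566634] (220, 105, 40, 54) [434.  244.9  43.9  32.4 -84.5]
white [426.1 278.9 148.   48.9 -82.9] (216, 83, 57, 155)
red [393.2016129  214.76612903] (382, 208, 39, 22) expected [[400.68956512 218.18505377]] (array([0.43243722, 0.30536064, 0.1011051 ]), np.float64(0.013206150220940018))
green [367.51758794 202.79396985] (354, 195, 26, 24) expected [[367.36774711 203.65745563]] (array([0.43392305, 0.24464598, 0.09635729]), np.float64(1.4425773304403471e-05))
```

View pics/s1.png

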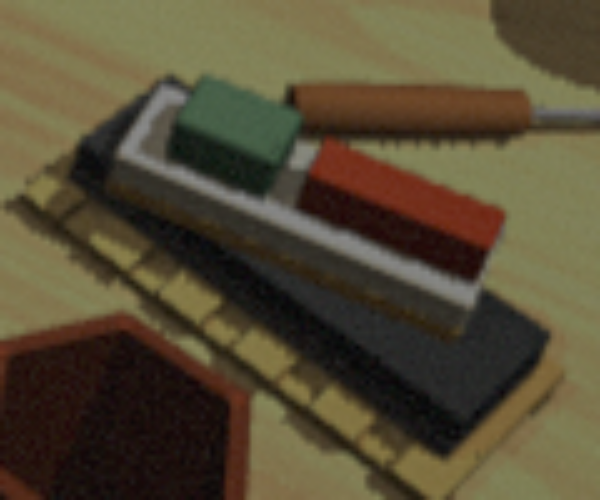

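Scene close-up: the green top face centre is at about (367,203) and the red top centre at about (401,218). Both match the wrist estimates at z≈95 and 93 mm. I go to the green stone first.

```bash
python3 -c "
from h import *
go(434,245,120,-84.5)"
```

```text
t 1.8167 at [419.8 290.7 201.7] yaw -84.82 j [ 53.  12. -17.   0. -61. -48.]
shift cm [ 4.66 -1.01  8.19] rows>= 3.0 az -0.0055 tilt [-0.06 -0.19]
```

Emit:
drive_tool([
  {"tx": 1.55, "ty": -0.33, "tz": 2.7, "ax": 0, "ay": 0, "az": 0, "claw": 8.7},
  {"tx": 1.55, "ty": -0.33, "tz": 2.7, "ax": 0, "ay": 0, "az": 0, "claw": 8.7},
  {"tx": 1.55, "ty": -0.33, "tz": 2.7, "ax": 0, "ay": 0, "az": 0, "claw": 8.7},
  {"tx": 0, "ty": 0, "tz": 0, "ax": 0, "ay": 0, "az": 0, "claw": 8.7},
  {"tx": 0, "ty": 0, "tz": 0, "ax": 0, "ay": 0, "az": 0, "claw": 8.7},
])

```text
time_s: 2.23
tcp_pos: [0.4302, 0.2508, 0.1203]
ee_rot: [[0.095, -0.996, -0.002], [-0.996, -0.095, -0.003], [0.003, 0.003, -1.0]]
wrist_force: [0.4, 0.6, 0.9]
gripper_width: 1.0
gripper_force: 0.0
```

```bash
python3 - <<'E'
from h import *
go(434,245,80,-84.5)
s=sense();im,d=capture('wrist');c=cam('wrist',s)
H,S,V=cv2.split(cv2.cvtColor(cv2.medianBlur(im,3),cv2.COLOR_RGB2HSV))
m,ce,a=blob((H>45)&(H<95)&(S>45));print('green',ce,cv2.boundingRect(cont(m)),rect(plane(c,cont(m),.095)))
E
```

```text
t 2.2333 at [430.2 250.8 120.3] yaw -84.57 j [ 49.  16. -25.   0. -49. -44.]
shift cm [ 0.6  -0.33  4.04] rows>= 1.0 az -0.0012 tilt [-0.14 -0.17]
green [248.90055402 213.80138504] (223, 178, 53, 74) [434.4 242.4  49.2  32.3 -85. ]
```

Emit:
drive_tool([
  {"tx": 0.6, "ty": -0.35, "tz": 0.5, "ax": 0, "ay": 0, "az": 0, "claw": 8.7},
  {"tx": 0, "ty": 0, "tz": 1.7, "ax": 0, "ay": 0, "az": 0, "claw": 8.7},
  {"tx": 0, "ty": 0, "tz": 1.7, "ax": 0, "ay": 0, "az": 0, "claw": 8.7},
  {"tx": 0, "ty": 0, "tz": 0, "ax": 0, "ay": 0, "az": 0, "claw": 8.7},
  {"tx": 0, "ty": 0, "tz": 0, "ax": 0, "ay": 0, "az": 0, "claw": 8.7},
])

```text
time_s: 2.7
tcp_pos: [0.435, 0.247, 0.083]
ee_rot: [[0.097, -0.995, 0.0], [-0.995, -0.097, 0.0], [0.0, -0.0, -1.0]]
wrist_force: [0.4, 0.6, 0.3]
gripper_width: 1.002
gripper_force: 0.0
```

Small correction (down 3 mm, along 2 mm), then close.

Emit:
drive_tool([
  {"tx": 0.2, "ty": 0.05, "tz": 0.3, "ax": 0, "ay": 0, "az": 0, "claw": 8.7},
  {"tx": 0, "ty": 0, "tz": 0, "ax": 0, "ay": 0, "az": 0, "claw": 2.5},
  {"tx": 0, "ty": 0, "tz": 0, "ax": 0, "ay": 0, "az": 0, "claw": 2.5},
  {"tx": 0, "ty": 0, "tz": 0, "ax": 0, "ay": 0, "az": 0, "claw": 2.5},
  {"tx": 0, "ty": 0, "tz": 0, "ax": 0, "ay": 0, "az": 0, "claw": 2.5},
  {"tx": 0, "ty": 0, "tz": 0, "ax": 0, "ay": 0, "az": 0, "claw": 2.5},
  {"tx": 0, "ty": 0, "tz": 0, "ax": 0, "ay": 0, "az": 0, "claw": 2.5},
  {"tx": 0, "ty": 0, "tz": 0, "ax": 0, "ay": 0, "az": 0, "claw": 2.5},
])

```text
time_s: 3.37
tcp_pos: [0.4345, 0.2444, 0.0796]
ee_rot: [[0.096, -0.995, 0.0], [-0.995, -0.096, 0.0], [-0.0, -0.0, -1.0]]
wrist_force: [-1.0, -0.1, -0.4]
gripper_width: 0.55
gripper_force: 0.0
```

Emit:
drive_tool([
  {"tx": 0, "ty": 0, "tz": 0, "ax": 0, "ay": 0, "az": 0, "claw": 2.5},
  {"tx": 0, "ty": 0, "tz": 0, "ax": 0, "ay": 0, "az": 0, "claw": 2.5},
  {"tx": 0, "ty": 0, "tz": 0, "ax": 0, "ay": 0, "az": 0, "claw": 2.5},
  {"tx": 0, "ty": 0, "tz": 0, "ax": 0, "ay": 0, "az": 0, "claw": 2.5},
  {"tx": 0, "ty": 0, "tz": 0, "ax": 0, "ay": 0, "az": 0, "claw": 2.5},
])

```text
time_s: 3.78
tcp_pos: [0.4344, 0.2443, 0.0795]
ee_rot: [[0.096, -0.995, -0.0], [-0.995, -0.096, -0.0], [0.0, 0.0, -1.0]]
wrist_force: [0.7, -0.1, -0.4]
gripper_width: 0.386
gripper_force: 29.9
```

Emit:
drive_tool([
  {"tx": 0, "ty": 0, "tz": -1.5, "ax": 0, "ay": 0, "az": 0, "claw": 2.5},
  {"tx": 0, "ty": 0, "tz": -3.5, "ax": 0, "ay": 0, "az": 0, "claw": 2.5},
  {"tx": 2.0, "ty": -0.6, "tz": -2.5, "ax": 0, "ay": 0, "az": 0, "claw": 2.5},
  {"tx": 3.9, "ty": -1.08, "tz": 0, "ax": 0, "ay": 0, "az": 0, "claw": 2.5},
  {"tx": 3.9, "ty": -1.08, "tz": 0, "ax": 0, "ay": 0, "az": 0, "claw": 2.5},
  {"tx": 3.9, "ty": -1.08, "tz": 0, "ax": 0, "ay": 0, "az": 0, "claw": 2.5},
  {"tx": 3.9, "ty": -1.08, "tz": 0, "ax": 0, "ay": 0, "az": 0, "claw": 2.5},
  {"tx": 3.9, "ty": -1.08, "tz": 0, "ax": 0, "ay": 0, "az": 0, "claw": 2.5},
  {"tx": 3.9, "ty": -1.08, "tz": 0, "ax": 0, "ay": 0, "az": 0, "claw": 2.5},
  {"tx": 3.9, "ty": -1.08, "tz": 0, "ax": 0, "ay": 0, "az": 0, "claw": 2.5},
])

```text
time_s: 4.62
tcp_pos: [0.5438, -0.0414, 0.1543]
ee_rot: [[0.096, -0.995, -0.001], [-0.995, -0.096, 0.0], [-0.0, 0.001, -1.0]]
wrist_force: [1.3, 0.4, -1.0]
gripper_width: 0.389
gripper_force: 29.9
```

```bash
python3 -c "
from h import *
go(644,-303,130,-94); print(sense()['gripper_width'])"
```

```text
t 4.6167 at [543.8 -41.4 154.3] yaw -84.5 j [ 13.  18. -16.  -0. -56.  -7.]
shift cm [27.   -7.47  2.42] rows>= 7.0 az 0.1658 tilt [-0.03  0.01]
0.388735809143911
```

Emit:
drive_tool([
  {"tx": 3.75, "ty": -1.05, "tz": 0.3, "ax": 0, "ay": 0, "az": 0, "claw": 2.5},
  {"tx": 3.75, "ty": -1.05, "tz": 0.3, "ax": 0, "ay": 0, "az": 0, "claw": 2.5},
  {"tx": 3.75, "ty": -1.05, "tz": 0.3, "ax": 0, "ay": 0, "az": 0, "claw": 2.5},
  {"tx": 3.75, "ty": -1.05, "tz": 0.3, "ax": 0, "ay": 0, "az": 0, "claw": 2.5},
  {"tx": 3.75, "ty": -1.05, "tz": 0.3, "ax": 0, "ay": 0, "az": 0, "claw": 2.5},
  {"tx": 3.75, "ty": -1.05, "tz": 0.3, "ax": 0, "ay": 0, "az": 0, "claw": 2.5},
  {"tx": 3.7, "ty": -1.05, "tz": 0.3, "ax": 0, "ay": 0, "az": 0, "claw": 2.5},
  {"tx": 0, "ty": 0, "tz": 0, "ax": 0, "ay": 0, "az": 0.083, "claw": 2.5},
  {"tx": 0, "ty": 0, "tz": 0, "ax": 0, "ay": 0, "az": 0.083, "claw": 2.5},
  {"tx": 0, "ty": 0, "tz": 0, "ax": 0, "ay": 0, "az": 0, "claw": 2.5},
])

```text
time_s: 5.45
tcp_pos: [0.6414, -0.2941, 0.1319]
ee_rot: [[-0.073, -0.997, -0.002], [-0.997, 0.073, 0.001], [-0.001, 0.002, -1.0]]
wrist_force: [0.2, 0.6, -1.4]
gripper_width: 0.391
gripper_force: 29.9
```

```bash
python3 -c "
from h import *
go(644,-303,130,-94)
s=sense();im,d=capture('wrist');np.savez('w2.npz',im=im,d=d,ee_rot=s['ee_rot'],tcp_pos=s['tcp_pos']);cv2.imwrite('pics/w2.png',im[:,:,::-1])"
```

```text
t 5.45 at [ 641.4 -294.1  131.9] yaw -94.19 j [-12.  34.   6.  -0. -63.   7.]
shift cm [ 0.87 -0.33  0.18] rows>= 1.0 az -0.0034 tilt [-0.14  0.05]
```

View pics/w2.png

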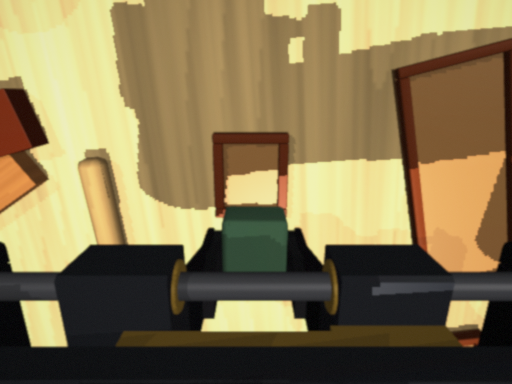

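The box is at (250,175) with its far rim edge at row about 133, and the held green stone is straight at (255,240).

```bash
python3 - <<'E'
from h import *
w=np.load('w2.npz');c=cam('wrist',w);im=w['im']
H,S,V=cv2.split(cv2.cvtColor(cv2.medianBlur(im,3),cv2.COLOR_RGB2HSV))
m=((H<9)|(H>170))&(S>110);q=np.zeros_like(m);q[115:205,195:305]=1
m,ce,a=blob(m&q)
L=[];
for v in(150,160,170,180,190,200):
    x=np.nonzero(m[v])[0]; P=plane(c,[(x[0],v),(x[-1]+1,v)],.014)*1000; print(v,x[0],x[-1],P[:,:2].round(1).tolist(), P[:,:2].mean(0).round(1))
for u in(225,250,275):
    y=np.nonzero(m[:,u])[0]; print(u,y[0],(plane(c,[(u,y[0])],.014)*1000).round(1))
E
```

```text
150 281 283 [[614.8, -327.2], [612.1, -327.0]] [ 613.5 -327.1]
160 279 285 [[617.0, -318.4], [610.8, -317.9]] [ 613.9 -318.2]
170 280 285 [[616.6, -309.2], [611.2, -308.8]] [ 613.9 -309. ]Traceback (most recent call last):
  File "<stdin>", line 8, in <module>
IndexError: index 0 is out of bounds for axis 0 with size 0
```

```bash
python3 - <<'E'
from h import *
w=np.load('w2.npz');c=cam('wrist',w);im=w['im']
g=cv2.cvtColor(im,cv2.COLOR_RGB2HSV)
r=im[:,:,1].astype(int)   # green channel: wood dark, bench/floor bright
for v in(145,160,175,190): print(v,r[v,205:300:1].tolist())
print(r[122:150,250].tolist())
E
```

```text
145 [137, 137, 139, 141, 140, 140, 134, 103, 61, 39, 36, 37, 36, 36, 38, 36, 34, 41, 60, 72, 74, 74, 74, 75, 75, 74, 75, 76, 77, 78, 78, 77, 78, 78, 78, 77, 78, 79, 76, 80, 79, 82, 85, 85, 86, 86, 85, 86, 86, 87, 84, 79, 77, 75, 76, 75, 75, 74, 75, 74, 76, 78, 78, 77, 78, 78, 77, 78, 77, 78, 76, 77, 74, 54, 35, 34, 36, 35, 36, 36, 37, 37, 43, 65, 91, 105, 109, 111, 115, 125, 130, 130, 129, 127, 125]
160 [132, 135, 137, 139, 140, 142, 136, 112, 71, 42, 36, 38, 38, 39, 38, 37, 34, 36, 50, 69, 74, 79, 85, 91, 91, 91, 92, 91, 90, 92, 91, 90, 92, 91, 92, 91, 91, 91, 91, 91, 91, 92, 91, 91, 91, 92, 91, 91, 91, 92, 91, 92, 92, 91, 92, 91, 91, 90, 91, 91, 91, 91, 91, 91, 92, 91, 91, 91, 92, 90, 91, 87, 72, 48, 31, 34, 35, 36, 37, 37, 38, 37, 46, 72, 97, 106, 109, 110, 112, 118, 125, 130, 130, 128, 126]
175 [126, 130, 132, 136, 139, 140, 140, 133, 101, 56, 36, 35, 35, 36, 38, 37, 36, 38, 45, 62, 73, 80, 96, 111, 120, 133, 161, 183, 187, 186, 188, 187, 188, 188, 188, 189, 188, 189, 189, 194, 205, 215, 216, 217, 218, 220, 221, 221, 222, 221, 222, 222, 222, 222, 222, 223, 222, 223, 223, 223, 223, 223, 224, 223, 224, 223, 224, 224, 223, 224, 223, 214, 166, 93, 55, 57, 60, 60, 59, 65, 81, 92, 119, 181, 218, 224, 225, 227, 233, 237, 239, 238, 237, 235, 233]
190 [123, 125, 128, 131, 134, 137, 139, 135, 112, 73, 44, 37, 37, 36, 36, 36, 37, 34, 41, 92, 157, 192, 205, 213, 219, 220, 221, 221, 221, 222, 221, 222, 222, 222, 223, 223, 223, 224, 224, 224, 224, 225, 225, 225, 226, 225, 225, 226, 226, 226, 226, 227, 227, 227, 227, 227, 227, 227, 227, 228, 228, 228, 228, 229, 228, 228, 227, 228, 228, 228, 228, 218, 164, 102, 104, 119, 122, 121, 122, 122, 121, 118, 153, 198, 222, 224, 227, 233, 238, 239, 239, 239, 238, 235, 234]
[146, 146, 147, 147, 147, 146, 147, 147, 143, 122, 79, 40, 33, 39, 42, 40, 39, 38, 37, 35, 36, 44, 70, 86, 91, 91, 91, 91]
```

```bash
python3 - <<'E'
from h import *
w=np.load('w2.npz');c=cam('wrist',w)
P=plane(c,[(213,145),(288.3,145),(214,182),(288.3,182),(250,132.5)],.014)*1000; print(P.round(1))
print('mid',(P[0]+P[1])/2,(P[2]+P[3])/2)
print(np.linalg.norm(P[0]-P[1]))
# held green front (far) top edge row ~207
s=sense();print(s['tcp_pos'])
E
```

```text
[[ 674.3 -336.1   14. ]
 [ 608.2 -331.2   14. ]
 [ 677.1 -302.5   14. ]
 [ 609.6 -297.4   14. ]
 [ 641.  -344.5   14. ]]
mid [ 641.2372248  -333.64043052   14.        ] [ 643.36115608 -299.96999866   14.        ]
66.33754930876587
[ 0.64150897 -0.29347847  0.13237892]
```

```bash
python3 -c "
from h import *
go(643.5,-304,130,-93.6)"
```

```text
t 5.5 at [ 641.5 -293.5  132.4] yaw -93.96 j [-11.  34.   6.  -0. -63.   8.]
shift cm [ 1.04 -0.27  0.24] rows>= 1.0 az -0.0063 tilt [-0.1   0.04]
```

Emit:
drive_tool([
  {"tx": 1.05, "ty": -0.27, "tz": 0, "ax": 0, "ay": 0, "az": -0.006, "claw": 2.5},
  {"tx": 0, "ty": 0, "tz": 2.5, "ax": 0, "ay": 0, "az": 0, "claw": 2.5},
  {"tx": 0, "ty": 0, "tz": 3.0, "ax": 0, "ay": 0, "az": 0, "claw": 2.5},
  {"tx": 0, "ty": 0, "tz": 3.0, "ax": 0, "ay": 0, "az": 0, "claw": 2.5},
  {"tx": 0, "ty": 0, "tz": 1.5, "ax": 0, "ay": 0, "az": 0, "claw": 2.5},
  {"tx": 0, "ty": 0, "tz": 0.7, "ax": 0, "ay": 0, "az": 0, "claw": 2.5},
  {"tx": 0, "ty": 0, "tz": 0, "ax": 0, "ay": 0, "az": 0, "claw": 2.5},
  {"tx": 0, "ty": 0, "tz": 0, "ax": 0, "ay": 0, "az": 0, "claw": 2.5},
])

```text
time_s: 6.17
tcp_pos: [0.6449, -0.3042, 0.0275]
ee_rot: [[-0.062, -0.998, 0.001], [-0.998, 0.062, -0.001], [0.001, -0.001, -1.0]]
wrist_force: [0.7, 0.6, -0.3]
gripper_width: 0.389
gripper_force: 29.9
```

Emit:
drive_tool([
  {"tx": 0, "ty": 0, "tz": 0.6, "ax": 0, "ay": 0, "az": 0, "claw": 2.5},
  {"tx": 0, "ty": 0, "tz": 0.3, "ax": 0, "ay": 0, "az": 0, "claw": 2.5},
  {"tx": 0, "ty": 0, "tz": 0.1, "ax": 0, "ay": 0, "az": 0, "claw": 2.5},
  {"tx": 0, "ty": 0, "tz": 0, "ax": 0, "ay": 0, "az": 0, "claw": 2.5},
  {"tx": 0, "ty": 0, "tz": 0, "ax": 0, "ay": 0, "az": 0, "claw": 2.5},
])

```text
time_s: 6.58
tcp_pos: [0.6441, -0.304, 0.017]
ee_rot: [[-0.064, -0.998, 0.001], [-0.998, 0.064, -0.0], [0.0, -0.001, -1.0]]
wrist_force: [-0.3, 0.3, -0.8]
gripper_width: 0.386
gripper_force: 29.9
```

Expected contact is about 16.5 mm; I feel down with a tiny step.

Emit:
drive_tool([
  {"tx": 0, "ty": 0, "tz": 0.1, "ax": 0, "ay": 0, "az": 0, "claw": 2.5},
  {"tx": 0, "ty": 0, "tz": 0, "ax": 0, "ay": 0, "az": 0, "claw": 2.5},
  {"tx": 0, "ty": 0, "tz": 0, "ax": 0, "ay": 0, "az": 0, "claw": 2.5},
])

```text
time_s: 6.83
tcp_pos: [0.6444, -0.304, 0.0166]
ee_rot: [[-0.064, -0.998, 0.001], [-0.998, 0.064, -0.001], [0.001, -0.001, -1.0]]
wrist_force: [-0.4, -0.0, 3.7]
gripper_width: 0.39
gripper_force: 29.9
```

Contact. Open and lift.

Emit:
drive_tool([
  {"tx": 0, "ty": 0, "tz": 0, "ax": 0, "ay": 0, "az": 0, "claw": 5.0},
  {"tx": 0, "ty": 0, "tz": 0, "ax": 0, "ay": 0, "az": 0, "claw": 5.0},
  {"tx": 0, "ty": 0, "tz": 0, "ax": 0, "ay": 0, "az": 0, "claw": 5.0},
  {"tx": 0, "ty": 0, "tz": -1.0, "ax": 0, "ay": 0, "az": 0, "claw": 5.0},
  {"tx": 0, "ty": 0, "tz": -3.5, "ax": 0, "ay": 0, "az": 0, "claw": 5.0},
  {"tx": 0, "ty": 0, "tz": -4.0, "ax": 0, "ay": 0, "az": 0, "claw": 5.0},
  {"tx": 0, "ty": 0, "tz": -4.0, "ax": 0, "ay": 0, "az": 0, "claw": 5.0},
  {"tx": 0, "ty": 0, "tz": 0, "ax": 0, "ay": 0, "az": -0.08, "claw": 5.0},
  {"tx": 0, "ty": 0, "tz": 0, "ax": 0, "ay": 0, "az": -0.08, "claw": 5.0},
])

```text
time_s: 7.58
tcp_pos: [0.6461, -0.3046, 0.1459]
ee_rot: [[0.1, -0.995, 0.009], [-0.995, -0.1, -0.003], [0.003, -0.008, -1.0]]
wrist_force: [-0.5, -0.3, -1.9]
gripper_width: 0.575
gripper_force: 0.0
```

```bash
python3 - <<'E'
from h import *
s=sense();im,d=capture('wrist');c=cam('wrist',s)
H,S,V=cv2.split(cv2.cvtColor(cv2.medianBlur(im,3),cv2.COLOR_RGB2HSV))
m,ce,a=blob((H>45)&(H<95)&(S>45)&(V>50));print('green',ce,a,rect(plane(c,cont(m),.032)))
K,R,t=c;p=ce.astype(int);dd=np.median(d[m]);print('z',(R.T@(np.linalg.inv(K)@np.r_[ce,1]*dd-t)).round(4))
cv2.imwrite('pics/w3.png',im[100:300,150:360,::-1])
go(429.7,314.3,130,-84.7)
E
```

```text
green [256.77150997 188.54700855] 1755 [ 644.6 -305.5   47.3   32.6   85.9]
z [ 0.6446 -0.3056  0.0312]
t 7.6333 at [ 644.9 -304.1  143.5] yaw -84.13 j [-12.  34.   8.  -0. -64.  18.]
shift cm [-63.71  15.09   1.2 ] rows>= 16.0 az 0.0099 tilt [ 0.26 -0.06]
```

View pics/w3.png

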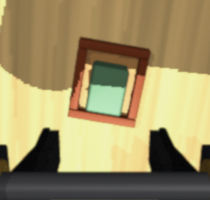

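Green is seated flat in its recess. Now back to the red stone.

Emit:
drive_tool([
  {"tx": -3.98, "ty": 0.94, "tz": 0, "ax": 0, "ay": 0, "az": 0, "claw": 6.5},
  {"tx": -3.98, "ty": 0.94, "tz": 0, "ax": 0, "ay": 0, "az": 0, "claw": 6.5},
  {"tx": -3.98, "ty": 0.94, "tz": 0, "ax": 0, "ay": 0, "az": 0, "claw": 6.5},
  {"tx": -3.98, "ty": 0.94, "tz": 0, "ax": 0, "ay": 0, "az": 0, "claw": 6.5},
  {"tx": -3.98, "ty": 0.94, "tz": 0, "ax": 0, "ay": 0, "az": 0, "claw": 6.5},
  {"tx": -3.98, "ty": 0.94, "tz": 0, "ax": 0, "ay": 0, "az": 0, "claw": 6.5},
  {"tx": -3.98, "ty": 0.94, "tz": 0, "ax": 0, "ay": 0, "az": 0, "claw": 6.5},
  {"tx": -3.98, "ty": 0.94, "tz": 0, "ax": 0, "ay": 0, "az": 0, "claw": 6.5},
  {"tx": -3.98, "ty": 0.94, "tz": 0, "ax": 0, "ay": 0, "az": 0, "claw": 6.5},
  {"tx": -3.98, "ty": 0.94, "tz": 0, "ax": 0, "ay": 0, "az": 0, "claw": 6.5},
])

```text
time_s: 8.47
tcp_pos: [0.5113, 0.0849, 0.1408]
ee_rot: [[0.094, -0.996, 0.0], [-0.996, -0.094, -0.0], [0.0, -0.0, -1.0]]
wrist_force: [0.7, 0.7, -0.2]
gripper_width: 0.748
gripper_force: 0.0
```

Emit:
drive_tool([
  {"tx": -3.98, "ty": 0.94, "tz": 0, "ax": 0, "ay": 0, "az": 0, "claw": 5.5},
  {"tx": -3.98, "ty": 0.94, "tz": 0, "ax": 0, "ay": 0, "az": 0, "claw": 5.5},
  {"tx": -3.98, "ty": 0.94, "tz": 0, "ax": 0, "ay": 0, "az": 0, "claw": 5.5},
  {"tx": -3.98, "ty": 0.94, "tz": 0, "ax": 0, "ay": 0, "az": 0, "claw": 5.5},
  {"tx": -3.98, "ty": 0.94, "tz": 0, "ax": 0, "ay": 0, "az": 0, "claw": 5.5},
  {"tx": -2, "ty": 0.5, "tz": 0, "ax": 0, "ay": 0, "az": 0, "claw": 5.5},
  {"tx": 0, "ty": 0, "tz": 0, "ax": 0, "ay": 0, "az": 0, "claw": 5.5},
  {"tx": 0, "ty": 0, "tz": 0, "ax": 0, "ay": 0, "az": 0, "claw": 5.5},
])

```text
time_s: 9.13
tcp_pos: [0.4389, 0.2971, 0.1405]
ee_rot: [[0.097, -0.995, -0.0], [-0.995, -0.097, -0.001], [0.0, 0.0, -1.0]]
wrist_force: [0.3, -0.8, -0.9]
gripper_width: 0.632
gripper_force: 0.0
```

```bash
python3 - <<'E'
from h import *
s=sense();im,d=capture('wrist');c=cam('wrist',s);np.savez('w4.npz',im=im,d=d,ee_rot=s['ee_rot'],tcp_pos=s['tcp_pos'])
H,S,V=cv2.split(cv2.cvtColor(cv2.medianBlur(im,3),cv2.COLOR_RGB2HSV))
M=masks(im,(170,40,350,275))
m,ce,a=blob(M['red']);r=rect(plane(c,cont(m),.093));print('red',ce,a,r,cv2.boundingRect(cont(m)))
K,R,t=c;dd=np.median(d[m]);print('z',(R.T@(np.linalg.inv(K)@np.r_[ce,1]*dd-t)).round(4))
cv2.imwrite('pics/w4.png',im[:,:,::-1])
go(429.7,314.3,120,-84.7)
E
```

```text
red [265.        235.6793722] 1784 [430.3 309.2  62.3  22.3 -84.5] (249, 191, 33, 81)
z [0.4296 0.3119 0.0921]
t 9.1833 at [439.2 296.1 140.4] yaw -84.51 j [ 52.  17. -20.  -0. -53. -46.]
shift cm [-1.9   0.77  2.04] rows>= 1.0 az 0.0033 tilt [-0.03 -0.04]
```

View pics/w4.png

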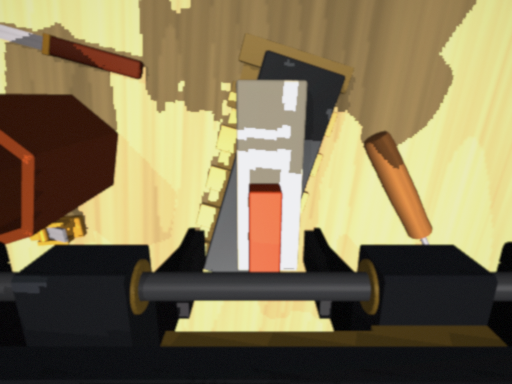

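Red far end at about (265,190), consistent at x≈430; white untouched beneath. Descend on red.

Emit:
drive_tool([
  {"tx": -1.9, "ty": 0.75, "tz": 0.5, "ax": 0, "ay": 0, "az": 0.003, "claw": 5.5},
  {"tx": 0, "ty": 0, "tz": 2.5, "ax": 0, "ay": 0, "az": 0, "claw": 5.5},
  {"tx": 0, "ty": 0, "tz": 2.0, "ax": 0, "ay": 0, "az": 0, "claw": 5.5},
  {"tx": 0, "ty": 0, "tz": 0.5, "ax": 0, "ay": 0, "az": 0, "claw": 5.5},
  {"tx": 0, "ty": 0, "tz": 0, "ax": 0, "ay": 0, "az": 0, "claw": 5.5},
  {"tx": 0, "ty": 0, "tz": 0, "ax": 0, "ay": 0, "az": 0, "claw": 5.5},
])

```text
time_s: 9.68
tcp_pos: [0.431, 0.3139, 0.0861]
ee_rot: [[0.092, -0.996, 0.001], [-0.996, -0.092, -0.0], [0.0, -0.001, -1.0]]
wrist_force: [0.3, 0.2, 0.1]
gripper_width: 0.631
gripper_force: 0.0
```

Emit:
drive_tool([
  {"tx": 0, "ty": 0.1, "tz": 0.55, "ax": 0, "ay": 0, "az": 0, "claw": 5.5},
  {"tx": 0, "ty": 0, "tz": 0, "ax": 0, "ay": 0, "az": 0, "claw": 1.5},
  {"tx": 0, "ty": 0, "tz": 0, "ax": 0, "ay": 0, "az": 0, "claw": 1.5},
  {"tx": 0, "ty": 0, "tz": 0, "ax": 0, "ay": 0, "az": 0, "claw": 1.5},
  {"tx": 0, "ty": 0, "tz": 0, "ax": 0, "ay": 0, "az": 0, "claw": 1.5},
  {"tx": 0, "ty": 0, "tz": 0, "ax": 0, "ay": 0, "az": 0, "claw": 1.5},
  {"tx": 0, "ty": 0, "tz": 0, "ax": 0, "ay": 0, "az": 0, "claw": 1.5},
  {"tx": 0, "ty": 0, "tz": 0, "ax": 0, "ay": 0, "az": 0, "claw": 1.5},
  {"tx": 0, "ty": 0, "tz": 0, "ax": 0, "ay": 0, "az": 0, "claw": 1.5},
])

```text
time_s: 10.43
tcp_pos: [0.4293, 0.3145, 0.0803]
ee_rot: [[0.093, -0.996, 0.0], [-0.996, -0.093, 0.0], [-0.0, -0.0, -1.0]]
wrist_force: [-0.9, -0.6, 0.6]
gripper_width: 0.273
gripper_force: 30.0
```

Emit:
drive_tool([
  {"tx": 0, "ty": 0, "tz": -1.5, "ax": 0, "ay": 0, "az": 0, "claw": 1.5},
  {"tx": 0, "ty": 0, "tz": -4.0, "ax": 0, "ay": 0, "az": 0, "claw": 1.5},
  {"tx": 3.5, "ty": -1.65, "tz": -0.8, "ax": 0, "ay": 0, "az": 0, "claw": 1.5},
  {"tx": 3.5, "ty": -1.65, "tz": 0, "ax": 0, "ay": 0, "az": 0, "claw": 1.5},
  {"tx": 3.5, "ty": -1.65, "tz": 0, "ax": 0, "ay": 0, "az": 0, "claw": 1.5},
  {"tx": 3.5, "ty": -1.65, "tz": 0, "ax": 0, "ay": 0, "az": 0, "claw": 1.5},
  {"tx": 3.5, "ty": -1.65, "tz": 0, "ax": 0, "ay": 0, "az": 0, "claw": 1.5},
  {"tx": 3.5, "ty": -1.65, "tz": 0, "ax": 0, "ay": 0, "az": 0, "claw": 1.5},
  {"tx": 3.5, "ty": -1.65, "tz": 0, "ax": 0, "ay": 0, "az": 0, "claw": 1.5},
  {"tx": 3.5, "ty": -1.65, "tz": 0, "ax": 0, "ay": 0, "az": 0.023, "claw": 1.5},
])

```text
time_s: 11.27
tcp_pos: [0.587, 0.0461, 0.1427]
ee_rot: [[0.07, -0.998, -0.001], [-0.998, -0.07, 0.0], [-0.0, 0.001, -1.0]]
wrist_force: [1.4, 0.4, -1.0]
gripper_width: 0.273
gripper_force: 30.0
```

Emit:
drive_tool([
  {"tx": 2.0, "ty": -2.7, "tz": 0, "ax": 0, "ay": 0, "az": 0, "claw": 1.5},
  {"tx": 0, "ty": 0, "tz": 0, "ax": 0, "ay": 0, "az": 0, "claw": 1.5},
  {"tx": 0, "ty": 0, "tz": 0, "ax": 0, "ay": 0, "az": 0, "claw": 1.5},
])

```text
time_s: 11.52
tcp_pos: [0.6153, 0.0284, 0.1418]
ee_rot: [[0.067, -0.998, -0.002], [-0.998, -0.067, -0.0], [0.0, 0.002, -1.0]]
wrist_force: [-1.2, 0.6, -1.5]
gripper_width: 0.272
gripper_force: 30.0
```

```bash
python3 - <<'E'
from h import *
go(626,-19,120,-86)
s=sense();im,d=capture('wrist');np.savez('w5.npz',im=im,d=d,ee_rot=s['ee_rot'],tcp_pos=s['tcp_pos']);cv2.imwrite('pics/w5.png',im[:,:,::-1])
E
```

```text
t 11.5167 at [615.3  28.4 141.8] yaw -86.17 j [ 18.  25.  -7.  -0. -58. -14.]
shift cm [ 4.8  -0.75  2.18] rows>= 2.0 az -0.003 tilt [-0.1  -0.01]
```

View pics/w5.png

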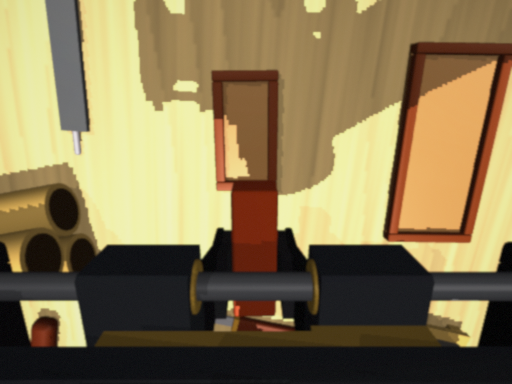

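The stick box is seen with outer corners at about (212,72), (278,71), (277,185), (217,189). Fine-box corners are at about (412,44), (387,237), (470,242). The stick is held straight at (255,230).

```bash
python3 - <<'E'
from h import *
w=np.load('w5.npz');c=cam('wrist',w);im=w['im']
P=plane(c,[(212,72),(278,71),(277,189),(217,189.5),(412,44),(387,237),(470,242)],.014)*1000;print(P[:,:2].round(1))
# pale floor by depth-independent mask: floor between dark rims
r=im[:,:,1].astype(int)
for v in (100,130,160): 
    g=np.abs(np.diff(cv2.GaussianBlur(im[:,:,1],(3,3),0)[v,200:290].astype(int))); print(v,[(200+i,int(x)) for i,x in enumerate(g) if x>14])
v=cv2.GaussianBlur(im[:,:,1],(3,3),0)[60:195,225].astype(int);g=np.abs(np.diff(v));print([(60+i,int(x)) for i,x in enumerate(g) if x>14])
E
```

```text
[[ 657.6  -69.5]
 [ 601.4  -74.1]
 [ 593.    30.6]
 [ 649.9   34.8]
 [ 491.4 -102.6]
 [ 479.1   73.2]
 [ 394.7   73.2]]
100 [(211, 26), (212, 32), (213, 18), (222, 15), (266, 18), (267, 19), (276, 16), (277, 25), (278, 20)]
130 [(212, 38), (213, 54), (214, 34), (223, 36), (224, 34), (225, 18), (235, 32), (236, 36), (237, 20), (266, 16), (267, 18), (276, 20), (277, 25), (278, 16)]
160 [(213, 32), (214, 51), (215, 38), (224, 38), (225, 36), (226, 16), (244, 30), (245, 33), (246, 23), (266, 17), (267, 20), (275, 17), (276, 28), (277, 21)]
[(69, 30), (70, 28), (81, 16), (113, 18), (114, 28), (115, 18), (176, 17), (177, 15), (182, 22), (183, 17), (189, 31), (190, 43), (191, 26)]
```

Emit:
drive_tool([
  {"tx": 2.4, "ty": -0.37, "tz": 0, "ax": 0, "ay": 0, "az": -0.003, "claw": 1.5},
  {"tx": 2.4, "ty": -0.37, "tz": 0, "ax": 0, "ay": 0, "az": 0, "claw": 1.5},
  {"tx": 0, "ty": 0, "tz": 2.5, "ax": 0, "ay": 0, "az": 0, "claw": 1.5},
  {"tx": 0, "ty": 0, "tz": 3.5, "ax": 0, "ay": 0, "az": 0, "claw": 1.5},
  {"tx": 0, "ty": 0, "tz": 3.0, "ax": 0, "ay": 0, "az": 0, "claw": 1.5},
  {"tx": 0, "ty": 0, "tz": 1.5, "ax": 0, "ay": 0, "az": 0, "claw": 1.5},
  {"tx": 0, "ty": 0, "tz": 0.5, "ax": 0, "ay": 0, "az": 0, "claw": 1.5},
  {"tx": 0, "ty": 0, "tz": 0, "ax": 0, "ay": 0, "az": 0, "claw": 1.5},
  {"tx": 0, "ty": 0, "tz": 0, "ax": 0, "ay": 0, "az": 0, "claw": 1.5},
])

```text
time_s: 12.32
tcp_pos: [0.6263, -0.0166, 0.0341]
ee_rot: [[0.075, -0.997, 0.002], [-0.997, -0.075, -0.0], [0.0, -0.002, -1.0]]
wrist_force: [0.9, 0.2, -1.7]
gripper_width: 0.272
gripper_force: 30.0
```

Down 16 mm more to contact at about 17 mm; correct 3 mm along.

Emit:
drive_tool([
  {"tx": 0.3, "ty": 0, "tz": 0.6, "ax": 0, "ay": 0, "az": 0, "claw": 1.5},
  {"tx": 0, "ty": 0, "tz": 0.5, "ax": 0, "ay": 0, "az": 0, "claw": 1.5},
  {"tx": 0, "ty": 0, "tz": 0.35, "ax": 0, "ay": 0, "az": 0, "claw": 1.5},
  {"tx": 0, "ty": 0, "tz": 0.1, "ax": 0, "ay": 0, "az": 0, "claw": 1.5},
  {"tx": 0, "ty": 0, "tz": 0, "ax": 0, "ay": 0, "az": 0, "claw": 1.5},
  {"tx": 0, "ty": 0, "tz": 0, "ax": 0, "ay": 0, "az": 0, "claw": 1.5},
])

```text
time_s: 12.82
tcp_pos: [0.6262, -0.0206, 0.0177]
ee_rot: [[0.073, -0.997, 0.0], [-0.997, -0.073, 0.0], [-0.0, -0.0, -1.0]]
wrist_force: [-0.1, -0.4, -0.5]
gripper_width: 0.274
gripper_force: 30.0
```

Emit:
drive_tool([
  {"tx": 0, "ty": 0, "tz": 0.08, "ax": 0, "ay": 0, "az": 0, "claw": 1.5},
  {"tx": 0, "ty": 0, "tz": 0, "ax": 0, "ay": 0, "az": 0, "claw": 1.5},
  {"tx": 0, "ty": 0, "tz": 0, "ax": 0, "ay": 0, "az": 0, "claw": 1.5},
])

```text
time_s: 13.07
tcp_pos: [0.6264, -0.0205, 0.0173]
ee_rot: [[0.073, -0.997, 0.001], [-0.997, -0.073, -0.0], [0.0, -0.001, -1.0]]
wrist_force: [-0.4, -0.1, 2.0]
gripper_width: 0.275
gripper_force: 30.0
```

Emit:
drive_tool([
  {"tx": 0, "ty": 0, "tz": 0, "ax": 0, "ay": 0, "az": 0, "claw": 4.0},
  {"tx": 0, "ty": 0, "tz": 0, "ax": 0, "ay": 0, "az": 0, "claw": 4.0},
  {"tx": 0, "ty": 0, "tz": 0, "ax": 0, "ay": 0, "az": 0, "claw": 4.0},
  {"tx": 0, "ty": 0, "tz": -1.0, "ax": 0, "ay": 0, "az": 0, "claw": 4.0},
  {"tx": 0, "ty": 0, "tz": -3.5, "ax": 0, "ay": 0, "az": 0, "claw": 4.0},
  {"tx": 0, "ty": 0, "tz": -4.0, "ax": 0, "ay": 0, "az": 0, "claw": 8.0},
  {"tx": 0, "ty": 0, "tz": -4.0, "ax": 0, "ay": 0, "az": 0, "claw": 8.0},
])

```text
time_s: 13.65
tcp_pos: [0.6255, -0.0207, 0.1432]
ee_rot: [[0.073, -0.997, -0.002], [-0.997, -0.073, -0.001], [0.001, 0.002, -1.0]]
wrist_force: [0.5, -0.5, -0.3]
gripper_width: 0.539
gripper_force: 0.0
```

```bash
python3 - <<'E'
from h import *
s=sense();im,d=capture('wrist');c=cam('wrist',s)
H,S,V=cv2.split(cv2.cvtColor(cv2.medianBlur(im,3),cv2.COLOR_RGB2HSV))
cv2.imwrite('pics/w6.png',im[60:300,150:360,::-1])
go(436,265,150,-83)
E
```

```text
t 13.7 at [631.2 -20.7 153.9] yaw -85.68 j [ 13.  25.  -5.   0. -59.  -9.]
shift cm [-29.96  17.31   0.05] rows>= 9.0 az -0.0467 tilt [ 0.96 -0.02]
```

View pics/w6.png

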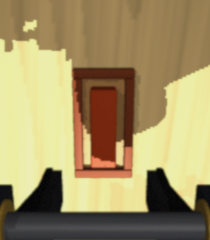

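Stick seated. Now to the fine stone, hovering higher to see all of it.

Emit:
drive_tool([
  {"tx": -3.3, "ty": 1.7, "tz": -0.5, "ax": 0, "ay": 0, "az": 0, "claw": 8.0},
  {"tx": -3.3, "ty": 1.7, "tz": -0.5, "ax": 0, "ay": 0, "az": 0, "claw": 8.0},
  {"tx": -3.3, "ty": 1.7, "tz": -0.5, "ax": 0, "ay": 0, "az": 0, "claw": 8.0},
  {"tx": -3.3, "ty": 1.7, "tz": -0.5, "ax": 0, "ay": 0, "az": 0, "claw": 8.0},
  {"tx": -3.3, "ty": 1.7, "tz": -0.5, "ax": 0, "ay": 0, "az": 0, "claw": 8.0},
  {"tx": -3.3, "ty": 1.7, "tz": -0.5, "ax": 0, "ay": 0, "az": 0, "claw": 8.0},
  {"tx": -3.3, "ty": 1.7, "tz": -0.5, "ax": 0, "ay": 0, "az": 0, "claw": 8.0},
  {"tx": -3.3, "ty": 1.7, "tz": -0.5, "ax": 0, "ay": 0, "az": 0, "claw": 8.0},
  {"tx": -3.3, "ty": 1.7, "tz": -0.5, "ax": 0, "ay": 0, "az": 0, "claw": 8.0},
  {"tx": -3.3, "ty": 1.7, "tz": -0.5, "ax": 0, "ay": 0, "az": -0.045, "claw": 8.0},
])

```text
time_s: 14.53
tcp_pos: [0.4312, 0.2975, 0.1928]
ee_rot: [[0.119, -0.993, 0.001], [-0.993, -0.119, 0.001], [-0.001, -0.001, -1.0]]
wrist_force: [1.5, 1.5, 0.4]
gripper_width: 0.917
gripper_force: 0.0
```

Emit:
drive_tool([
  {"tx": 0, "ty": 0, "tz": 0, "ax": 0, "ay": 0, "az": 0, "claw": 8.0},
  {"tx": 0, "ty": 0, "tz": 0, "ax": 0, "ay": 0, "az": 0, "claw": 8.0},
])

```text
time_s: 14.7
tcp_pos: [0.4316, 0.2979, 0.1927]
ee_rot: [[0.121, -0.993, 0.001], [-0.993, -0.121, 0.001], [-0.001, -0.001, -1.0]]
wrist_force: [0.2, -0.1, 0.1]
gripper_width: 0.919
gripper_force: 0.0
```

```bash
python3 - <<'E'
from h import *
s=sense();im,d=capture('wrist');c=cam('wrist',s);np.savez('w7.npz',im=im,d=d,ee_rot=s['ee_rot'],tcp_pos=s['tcp_pos'])
H,S,V=cv2.split(cv2.cvtColor(cv2.medianBlur(im,3),cv2.COLOR_RGB2HSV))
q=np.zeros(V.shape,bool);q[60:265,190:330]=1
m,ce,a=blob(q&(S<45)&(V>100));print('white',ce,a,rect(plane(c,cont(m),.069)),cv2.boundingRect(cont(m)))
K,R,t=c;dd=np.median(d[m]);vs,us=np.nonzero(m);ok=d[m]>0
X=(np.linalg.inv(K)@np.c_[us,vs,np.ones(len(us))].T*d[m]).T[ok]; X=(X-t)@R;print('z',np.percentile(X[:,2],[10,50,90]).round(4))
mg,cg,ag=blob(q&(S<90)&(V<95)&(V>30)); print('grey',cg,ag,rect(plane(c,cont(mg),.044)))
cv2.imwrite('pics/w7.png',im[:,:,::-1])
go(426,279,120,-83)
E
```

```text
white [256.22050073 174.43056023] 8907 [429.  285.  167.1  74.6  83.3] (203, 82, 89, 175)
z [0.0441 0.0687 0.0696]
grey [293.12800963  98.36316212] 2492 [418.9 237.3  98.3  63.6  79.3]
t 14.75 at [432.  296.7 192.2] yaw -83.15 j [ 52.  14. -16.  -0. -60. -45.]
shift cm [1.69 0.81 7.22] rows>= 2.0 az -0.0026 tilt [0.02 0.03]
```

View pics/w7.png

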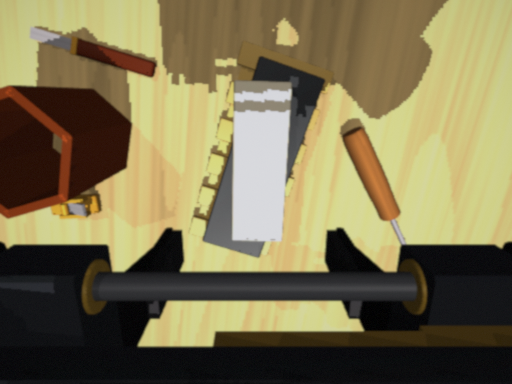

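White corners at about (234,82), (292,84), (282,242), (232,240). Grey corners at about (258,57), (328,79), (262,257), (204,241).

```bash
python3 - <<'E'
from h import *
w=np.load('w7.npz');c=cam('wrist',w);im=w['im']
H,S,V=cv2.split(cv2.cvtColor(cv2.medianBlur(im,3),cv2.COLOR_RGB2HSV))
q=np.zeros(V.shape,bool);q[60:265,190:330]=1
m,_,a=blob(q&(S<45)&(V>150));print(a,rect(plane(c,cont(m),.069)),cv2.boundingRect(cont(m)))
P=plane(c,[(234,82),(292,84),(282,242),(232,240)],.069)*1000;print(P.mean(0).round(1),rect(P/1000))
G=plane(c,[(258,57),(328,79),(262,257),(204,241)],.044)*1000;print(G[:,:2].round(1),G.mean(0).round(1),rect(G/1000))
si,_=capture('scene');cs=cam('scene')
H,S,V=cv2.split(cv2.cvtColor(si,cv2.COLOR_RGB2HSV)); qs=np.zeros(V.shape,bool);qs[190:260,335:425]=1
ms,ce,a=blob(qs&(S<70)&(V>85));print(ce,a,cv2.boundingRect(cont(ms)),tri(c,proj(c,[P[:,0].mean()/1e3,P[:,1].mean()/1e3,.069])[0],cs,ce))
E
```

```text
7003 [428.1 290.5 127.8  49.6 -85.4] (232, 109, 58, 134)
[428.6 279.9  69. ] [428.5 280.  147.8  49.4 -84.9]
[[442.  183.9]
 [375.6 194.7]
 [412.5 383.6]
 [476.7 372.1]] [426.7 283.6  44. ] [426.1 283.4 192.8  67.3  79.5]
[383.29166667 218.61111111] 1368 (344, 197, 77, 45) (array([0.4278351 , 0.28170989, 0.06786365]), np.float64(0.0033865088863750175))
```

```bash
python3 -c "
from h import *
go(428,280,55,-85)"
```

```text
t 14.8 at [432.3 295.9 191.9] yaw -83.24 j [ 52.  14. -16.  -0. -60. -45.]
shift cm [ 1.53  0.61 13.69] rows>= 4.0 az 0.0307 tilt [-0.  0.]
```

Emit:
drive_tool([
  {"tx": 1.55, "ty": 0.6, "tz": 2.0, "ax": 0, "ay": 0, "az": 0.03, "claw": 8.0},
  {"tx": 0, "ty": 0, "tz": 4.0, "ax": 0, "ay": 0, "az": 0, "claw": 8.0},
  {"tx": 0, "ty": 0, "tz": 4.0, "ax": 0, "ay": 0, "az": 0, "claw": 8.0},
  {"tx": 0, "ty": 0, "tz": 2.0, "ax": 0, "ay": 0, "az": 0, "claw": 8.0},
  {"tx": 0, "ty": 0, "tz": 1.0, "ax": 0, "ay": 0, "az": 0, "claw": 8.0},
  {"tx": 0, "ty": 0, "tz": 0, "ax": 0, "ay": 0, "az": 0, "claw": 8.0},
  {"tx": 0, "ty": 0, "tz": 0, "ax": 0, "ay": 0, "az": 0, "claw": 8.0},
])

```text
time_s: 15.38
tcp_pos: [0.4293, 0.2799, 0.0623]
ee_rot: [[0.087, -0.996, 0.001], [-0.996, -0.087, 0.0], [-0.0, -0.001, -1.0]]
wrist_force: [1.0, -0.0, 0.9]
gripper_width: 0.92
gripper_force: 0.0
```

Emit:
drive_tool([
  {"tx": 0, "ty": 0.1, "tz": 0.7, "ax": 0, "ay": 0, "az": 0, "claw": 8.0},
  {"tx": 0, "ty": 0, "tz": 0, "ax": 0, "ay": 0, "az": 0, "claw": 4.0},
  {"tx": 0, "ty": 0, "tz": 0, "ax": 0, "ay": 0, "az": 0, "claw": 4.0},
  {"tx": 0, "ty": 0, "tz": 0, "ax": 0, "ay": 0, "az": 0, "claw": 4.0},
  {"tx": 0, "ty": 0, "tz": 0, "ax": 0, "ay": 0, "az": 0, "claw": 4.0},
  {"tx": 0, "ty": 0, "tz": 0, "ax": 0, "ay": 0, "az": 0, "claw": 4.0},
  {"tx": 0, "ty": 0, "tz": 0, "ax": 0, "ay": 0, "az": 0, "claw": 4.0},
  {"tx": 0, "ty": 0, "tz": 0, "ax": 0, "ay": 0, "az": 0, "claw": 4.0},
  {"tx": 0, "ty": 0, "tz": 0, "ax": 0, "ay": 0, "az": 0, "claw": 4.0},
])

```text
time_s: 16.13
tcp_pos: [0.4277, 0.2805, 0.0552]
ee_rot: [[0.088, -0.996, 0.001], [-0.996, -0.088, 0.001], [-0.001, -0.001, -1.0]]
wrist_force: [0.8, -0.2, 1.9]
gripper_width: 0.572
gripper_force: 30.0
```

Emit:
drive_tool([
  {"tx": 0, "ty": 0, "tz": -1.0, "ax": 0, "ay": 0, "az": 0, "claw": 4.0},
  {"tx": 0, "ty": 0, "tz": -3.0, "ax": 0, "ay": 0, "az": 0, "claw": 4.0},
  {"tx": 1.6, "ty": 0, "tz": -2.5, "ax": 0, "ay": 0, "az": 0.038, "claw": 4.0},
  {"tx": 3.5, "ty": 0.05, "tz": 0, "ax": 0, "ay": 0, "az": 0, "claw": 4.0},
  {"tx": 3.5, "ty": 0.05, "tz": 0, "ax": 0, "ay": 0, "az": 0, "claw": 4.0},
  {"tx": 3.5, "ty": 0.05, "tz": 0, "ax": 0, "ay": 0, "az": 0, "claw": 4.0},
  {"tx": 3.5, "ty": 0.05, "tz": 0, "ax": 0, "ay": 0, "az": 0, "claw": 4.0},
  {"tx": 2.5, "ty": 0.05, "tz": 0, "ax": 0, "ay": 0, "az": 0, "claw": 4.0},
  {"tx": 0, "ty": 0, "tz": 0, "ax": 0, "ay": 0, "az": 0, "claw": 4.0},
  {"tx": 0, "ty": 0, "tz": 0, "ax": 0, "ay": 0, "az": 0, "claw": 4.0},
])

```text
time_s: 16.97
tcp_pos: [0.4334, 0.0975, 0.1195]
ee_rot: [[0.047, -0.999, -0.002], [-0.999, -0.047, -0.0], [0.0, 0.002, -1.0]]
wrist_force: [1.0, 1.2, -3.1]
gripper_width: 0.566
gripper_force: 30.0
```

```bash
python3 - <<'E'
from h import *
go(440,-14.8,100,-87.2)
s=sense();im,d=capture('wrist');np.savez('w8.npz',im=im,d=d,ee_rot=s['ee_rot'],tcp_pos=s['tcp_pos']);cv2.imwrite('pics/w8.png',im[:,:,::-1])
E
```

```text
t 16.9667 at [433.4  97.5 119.5] yaw -87.31 j [ 34.  11. -32.  -0. -47. -31.]
shift cm [11.25 -0.14  1.96] rows>= 3.0 az -0.002 tilt [-0.1  -0.03]
```

View pics/w8.png

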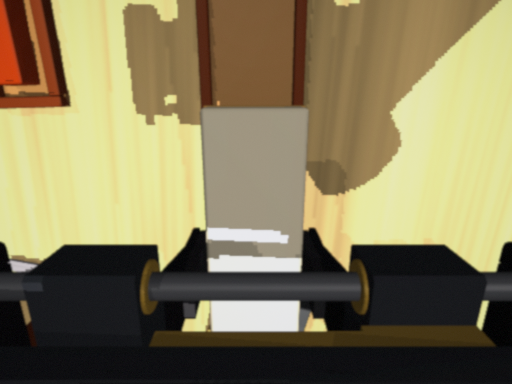

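Stone held straight with its far end at row 108 (u 203–307). The box rim runs u≈197–306 at row 30 and 200–304 at row 95.

```bash
python3 - <<'E'
from h import *
w=np.load('w8.npz');c=cam('wrist',w);im=w['im'];s=w['tcp_pos']
g=cv2.GaussianBlur(im[:,:,1],(3,3),0).astype(int)
for v in(10,50,95):
    e=np.abs(np.diff(g[v,185:320])); x=[185+i for i,k in enumerate(e) if k>18]; P=plane(c,[(x[0]+1,v),(x[-1]+.5,v)],.014)*1000; print(v,x,P[:,:2].round(1).tolist(),P.mean(0)[:2].round(1))
zs=s[2]+.0138
P=plane(c,[(202.5,108),(307,108)],zs)*1000; print('stone far edge',P[:,:2].round(1),P.mean(0)[:2],'tcp',s*1000)
E
```

```text
10 [194, 195, 293, 294, 306] [[484.1, -42.8], [400.6, -46.8]] [442.3 -44.8]
50 [196, 197, 292] [[482.7, -15.3], [408.8, -18.8]] [445.8 -17. ]
95 [199, 200, 291] [[480.5, 18.0], [406.9, 14.5]] [443.7  16.2]
stone far edge [[460.5  23. ]
 [413.3  20.8]] [436.89108418  21.90619573] tcp [433.39008266  97.54080713 119.52132667]
```

Emit:
drive_tool([
  {"tx": 3.75, "ty": -0.06, "tz": 0, "ax": 0, "ay": 0, "az": 0, "claw": 4.0},
  {"tx": 3.75, "ty": -0.06, "tz": 0, "ax": 0, "ay": 0, "az": 0, "claw": 4.0},
  {"tx": 3.75, "ty": -0.06, "tz": 0, "ax": 0, "ay": 0, "az": 0, "claw": 4.0},
  {"tx": 0, "ty": 0, "tz": 2.5, "ax": 0, "ay": 0, "az": 0, "claw": 4.0},
  {"tx": 0, "ty": 0, "tz": 3.0, "ax": 0, "ay": 0, "az": 0, "claw": 4.0},
  {"tx": 0, "ty": 0, "tz": 2.0, "ax": 0, "ay": 0, "az": 0, "claw": 4.0},
  {"tx": 0, "ty": 0, "tz": 1.0, "ax": 0, "ay": 0, "az": 0, "claw": 4.0},
  {"tx": 0, "ty": 0, "tz": 0, "ax": 0, "ay": 0, "az": 0, "claw": 4.0},
  {"tx": 0, "ty": 0, "tz": 0, "ax": 0, "ay": 0, "az": 0, "claw": 4.0},
])

```text
time_s: 17.77
tcp_pos: [0.4421, -0.0124, 0.0345]
ee_rot: [[0.052, -0.999, -0.001], [-0.999, -0.052, -0.001], [0.001, 0.001, -1.0]]
wrist_force: [-0.1, 0.0, -3.4]
gripper_width: 0.568
gripper_force: 30.0
```

Emit:
drive_tool([
  {"tx": 0.2, "ty": 0.12, "tz": 0.3, "ax": 0, "ay": 0, "az": 0, "claw": 4.0},
  {"tx": 0, "ty": 0, "tz": 0.6, "ax": 0, "ay": 0, "az": 0, "claw": 4.0},
  {"tx": 0, "ty": 0, "tz": 0.5, "ax": 0, "ay": 0, "az": 0, "claw": 4.0},
  {"tx": 0, "ty": 0, "tz": 0.15, "ax": 0, "ay": 0, "az": 0, "claw": 4.0},
  {"tx": 0, "ty": 0, "tz": 0, "ax": 0, "ay": 0, "az": 0, "claw": 4.0},
  {"tx": 0, "ty": 0, "tz": 0, "ax": 0, "ay": 0, "az": 0, "claw": 4.0},
])

```text
time_s: 18.27
tcp_pos: [0.4408, -0.0152, 0.0193]
ee_rot: [[0.05, -0.999, 0.0], [-0.999, -0.05, -0.0], [0.0, -0.0, -1.0]]
wrist_force: [0.0, -0.3, -3.5]
gripper_width: 0.572
gripper_force: 30.0
```

Emit:
drive_tool([
  {"tx": 0, "ty": 0, "tz": 0.15, "ax": 0, "ay": 0, "az": 0, "claw": 4.0},
  {"tx": 0, "ty": 0, "tz": 0.06, "ax": 0, "ay": 0, "az": 0, "claw": 4.0},
  {"tx": 0, "ty": 0, "tz": 0, "ax": 0, "ay": 0, "az": 0, "claw": 4.0},
  {"tx": 0, "ty": 0, "tz": 0, "ax": 0, "ay": 0, "az": 0, "claw": 4.0},
])

```text
time_s: 18.6
tcp_pos: [0.4409, -0.0152, 0.0172]
ee_rot: [[0.05, -0.999, 0.0], [-0.999, -0.05, 0.0], [-0.0, -0.0, -1.0]]
wrist_force: [0.0, 0.1, -3.6]
gripper_width: 0.572
gripper_force: 30.0
```

Emit:
drive_tool([
  {"tx": 0, "ty": 0, "tz": 0.07, "ax": 0, "ay": 0, "az": 0, "claw": 4.0},
  {"tx": 0, "ty": 0, "tz": 0, "ax": 0, "ay": 0, "az": 0, "claw": 4.0},
  {"tx": 0, "ty": 0, "tz": 0, "ax": 0, "ay": 0, "az": 0, "claw": 4.0},
])

```text
time_s: 18.85
tcp_pos: [0.4409, -0.0152, 0.0171]
ee_rot: [[0.05, -0.999, 0.0], [-0.999, -0.05, 0.0], [0.0, -0.0, -1.0]]
wrist_force: [-1.8, -0.5, 5.5]
gripper_width: 0.574
gripper_force: 30.0
```

Emit:
drive_tool([
  {"tx": 0, "ty": 0, "tz": 0, "ax": 0, "ay": 0, "az": 0, "claw": 6.5},
  {"tx": 0, "ty": 0, "tz": 0, "ax": 0, "ay": 0, "az": 0, "claw": 6.5},
  {"tx": 0, "ty": 0, "tz": 0, "ax": 0, "ay": 0, "az": 0, "claw": 6.5},
  {"tx": 0, "ty": 0, "tz": -1.0, "ax": 0, "ay": 0, "az": 0, "claw": 6.5},
  {"tx": 0, "ty": 0, "tz": -3.5, "ax": 0, "ay": 0, "az": 0, "claw": 6.5},
  {"tx": 0, "ty": 0, "tz": -4.0, "ax": 0, "ay": 0, "az": 0, "claw": 8.7},
  {"tx": 0, "ty": 0, "tz": -4.0, "ax": 0, "ay": 0, "az": 0, "claw": 8.7},
  {"tx": 0, "ty": 0, "tz": -4.0, "ax": 0, "ay": 0, "az": 0, "claw": 8.7},
])

```text
time_s: 19.52
tcp_pos: [0.4404, -0.0153, 0.1833]
ee_rot: [[0.05, -0.999, 0.0], [-0.999, -0.05, -0.0], [0.0, -0.0, -1.0]]
wrist_force: [1.3, 0.2, -0.2]
gripper_width: 0.897
gripper_force: 0.0
```

Emit:
drive_tool([
  {"tx": -3.15, "ty": -0.05, "tz": 0, "ax": 0, "ay": 0, "az": 0, "claw": 8.7},
  {"tx": -3.15, "ty": -0.05, "tz": 0, "ax": 0, "ay": 0, "az": 0, "claw": 8.7},
  {"tx": -3.15, "ty": -0.05, "tz": 0, "ax": 0, "ay": 0, "az": 0, "claw": 8.7},
  {"tx": -3.15, "ty": -0.05, "tz": 0, "ax": 0, "ay": 0, "az": 0, "claw": 8.7},
  {"tx": -3.15, "ty": -0.05, "tz": 0, "ax": 0, "ay": 0, "az": 0, "claw": 8.7},
  {"tx": -3.15, "ty": -0.05, "tz": 0, "ax": 0, "ay": 0, "az": 0, "claw": 8.7},
  {"tx": -3.15, "ty": -0.05, "tz": -0.3, "ax": 0, "ay": 0, "az": 0, "claw": 8.7},
  {"tx": -3.15, "ty": -0.05, "tz": -0.3, "ax": 0, "ay": 0, "az": 0, "claw": 8.7},
  {"tx": -3.15, "ty": -0.05, "tz": -0.3, "ax": 0, "ay": 0, "az": 0, "claw": 8.7},
  {"tx": -3.15, "ty": -0.05, "tz": -0.3, "ax": 0, "ay": 0, "az": 0, "claw": 8.7},
])

```text
time_s: 20.35
tcp_pos: [0.4297, 0.3013, 0.1935]
ee_rot: [[0.05, -0.999, 0.0], [-0.999, -0.05, 0.0], [-0.0, -0.0, -1.0]]
wrist_force: [0.5, -0.4, 0.3]
gripper_width: 1.001
gripper_force: 0.0
```

Emit:
drive_tool([
  {"tx": 0, "ty": 0, "tz": 0, "ax": 0, "ay": 0, "az": 0.117, "claw": 8.7},
  {"tx": 0, "ty": 0, "tz": 0, "ax": 0, "ay": 0, "az": 0.117, "claw": 8.7},
  {"tx": 0, "ty": 0, "tz": 0, "ax": 0, "ay": 0, "az": 0, "claw": 8.7},
  {"tx": 0, "ty": 0, "tz": 0, "ax": 0, "ay": 0, "az": 0, "claw": 8.7},
])

```text
time_s: 20.68
tcp_pos: [0.43, 0.2997, 0.1932]
ee_rot: [[-0.18, -0.984, -0.0], [-0.984, 0.18, -0.0], [0.0, 0.0, -1.0]]
wrist_force: [0.0, -0.3, 0.7]
gripper_width: 1.0
gripper_force: 0.0
```

```bash
python3 - <<'E'
from h import *
s=sense();im,d=capture('wrist');c=cam('wrist',s);np.savez('w9.npz',im=im,d=d,ee_rot=s['ee_rot'],tcp_pos=s['tcp_pos'])
si,_=capture('scene'); si=cv2.resize(si[110:260,80:440],(500,208))
cv2.imwrite('pics/w9.png',np.vstack([im[:,:500],si])[:,:,::-1])
go(426.5,283.5,120,-100.5)
E
```

```text
t 20.7833 at [430.1 299.4 193.4] yaw -100.43 j [ 53.  14. -16.   0. -60. -63.]
shift cm [1.62 0.06 7.34] rows>= 2.0 az 0.0012 tilt [ 0.   -0.01]
```

View pics/w9.png

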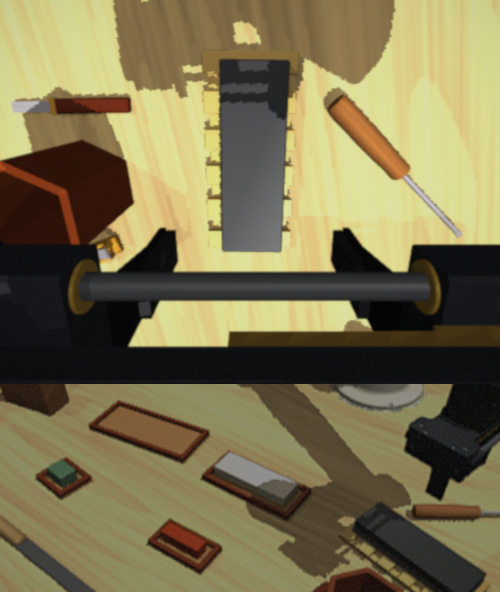

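All three placed stones look flat in their recesses. Coarse corners are at (220,59), (290,61), (281,251), (220,249), with the rack upright beneath it.

```bash
python3 - <<'E'
from h import *
w=np.load('w9.npz');c=cam('wrist',w);d=w['d']
K,R,t=c
for uv in((250,120),(255,200)): 
    dd=np.median(d[uv[1]-4:uv[1]+5,uv[0]-4:uv[0]+5]);print('z',(R.T@(np.linalg.inv(K)@np.r_[uv,1]*dd-t)).round(4))
P=plane(c,[(220,59),(290,61),(281,251),(220,249)],.044);print(P.mean(0)*1000,rect(P))
cs=cam('scene') # scene: crop scale 360/500 ; far/near top corners
f=lambda x,y:(x*.72+80,(y-384)*150/208+110)
for a,b in(((220,59),f(384,501)),((281,251),f(452,590))): print(tri(c,a,cs,b))
r=rect(P);go(r[0],r[1],28,-100.5)
E
```

```text
z [0.4232 0.241  0.0441]
z [0.433  0.3213 0.0437]
[428.42735526 282.94600779  44.        ] [427.8 283.1 191.4  66.2  77.8]
(array([0.43306353, 0.20363794, 0.10298159]), np.float64(0.027604104652771962))
(array([0.42864454, 0.37400061, 0.01581006]), np.float64(0.05047372394947019))
t 20.7833 at [430.1 299.4 193.4] yaw -100.43 j [ 53.  14. -16.   0. -60. -63.]
shift cm [ 1.64 -0.07 16.54] rows>= 5.0 az 0.0012 tilt [ 0.   -0.01]
```

```bash
python3 - <<'E'
from h import *
w=np.load('w9.npz');c=cam('wrist',w)
print('soundbox base/edge pts z0',(plane(c,[(131,202),(127,168),(110,235)],0.0)*1000).round(0)[:,:2],'z.12',(plane(c,[(131,202),(68,193),(75,243)],.12)*1000).round(0)[:,:2])
print('top',(plane(cam('top'),[(127,175),(150,158),(172,170),(170,190),(150,198),(128,188)],.12)*1000).round(0)[:,:2])
E
```

```text
soundbox base/edge pts z0 [[580. 312.]
 [572. 271.]
 [617. 348.]] z.12 [[524. 281.]
 [570. 265.]
 [579. 306.]]
top [[619. 329.]
 [662. 271.]
 [629. 214.]
 [577. 218.]
 [558. 269.]
 [585. 326.]]
```

Sound box clears the gripper body by about 3 cm. Descend on coarse.

Emit:
drive_tool([
  {"tx": 1.65, "ty": 0, "tz": 2.0, "ax": 0, "ay": 0, "az": 0.018, "claw": 8.7},
  {"tx": 0, "ty": 0, "tz": 4.0, "ax": 0, "ay": 0, "az": 0, "claw": 8.7},
  {"tx": 0, "ty": 0, "tz": 4.0, "ax": 0, "ay": 0, "az": 0, "claw": 8.7},
  {"tx": 0, "ty": 0, "tz": 3.5, "ax": 0, "ay": 0, "az": 0, "claw": 8.7},
  {"tx": 0, "ty": 0, "tz": 1.5, "ax": 0, "ay": 0, "az": 0, "claw": 8.7},
  {"tx": 0, "ty": 0, "tz": 0.5, "ax": 0, "ay": 0, "az": 0, "claw": 8.7},
  {"tx": 0, "ty": 0, "tz": 0, "ax": 0, "ay": 0, "az": 0, "claw": 8.7},
  {"tx": 0, "ty": 0, "tz": 0, "ax": 0, "ay": 0, "az": 0, "claw": 8.7},
])

```text
time_s: 21.45
tcp_pos: [0.4278, 0.284, 0.0394]
ee_rot: [[-0.2, -0.98, 0.001], [-0.98, 0.2, 0.001], [-0.002, -0.001, -1.0]]
wrist_force: [0.6, -0.6, 0.9]
gripper_width: 0.998
gripper_force: 0.0
```

Emit:
drive_tool([
  {"tx": 0.1, "ty": 0, "tz": 0.7, "ax": 0, "ay": 0, "az": 0, "claw": 8.7},
  {"tx": 0, "ty": 0, "tz": 0.4, "ax": 0, "ay": 0, "az": 0, "claw": 8.7},
  {"tx": 0, "ty": 0, "tz": 0, "ax": 0, "ay": 0, "az": 0, "claw": 5.5},
  {"tx": 0, "ty": 0, "tz": 0, "ax": 0, "ay": 0, "az": 0, "claw": 5.5},
  {"tx": 0, "ty": 0, "tz": 0, "ax": 0, "ay": 0, "az": 0, "claw": 5.5},
  {"tx": 0, "ty": 0, "tz": 0, "ax": 0, "ay": 0, "az": 0, "claw": 5.5},
  {"tx": 0, "ty": 0, "tz": 0, "ax": 0, "ay": 0, "az": 0, "claw": 5.5},
  {"tx": 0, "ty": 0, "tz": 0, "ax": 0, "ay": 0, "az": 0, "claw": 5.5},
  {"tx": 0, "ty": 0, "tz": 0, "ax": 0, "ay": 0, "az": 0, "claw": 5.5},
])

```text
time_s: 22.2
tcp_pos: [0.4272, 0.2827, 0.0278]
ee_rot: [[-0.2, -0.98, 0.001], [-0.98, 0.2, 0.001], [-0.001, -0.001, -1.0]]
wrist_force: [1.3, -0.0, 2.7]
gripper_width: 0.745
gripper_force: 30.0
```

Emit:
drive_tool([
  {"tx": 0, "ty": 0, "tz": -0.6, "ax": 0, "ay": 0, "az": 0, "claw": 5.5},
  {"tx": 0, "ty": 0, "tz": -1.5, "ax": 0, "ay": 0, "az": 0, "claw": 5.5},
  {"tx": 0, "ty": 0, "tz": -3.0, "ax": 0, "ay": 0, "az": 0, "claw": 5.5},
  {"tx": 0, "ty": 0, "tz": -3.0, "ax": 0, "ay": 0, "az": 0, "claw": 5.5},
  {"tx": 0, "ty": 0, "tz": -2.5, "ax": 0, "ay": 0, "az": 0, "claw": 5.5},
  {"tx": 0, "ty": 0, "tz": -0.9, "ax": 0, "ay": 0, "az": -0.07, "claw": 5.5},
  {"tx": 0, "ty": 0, "tz": 0, "ax": 0, "ay": 0, "az": -0.1, "claw": 5.5},
  {"tx": 0, "ty": 0, "tz": 0, "ax": 0, "ay": 0, "az": -0.1, "claw": 5.5},
  {"tx": 0, "ty": 0, "tz": 0, "ax": 0, "ay": 0, "az": -0.1, "claw": 5.5},
  {"tx": 0, "ty": 0, "tz": 0, "ax": 0, "ay": 0, "az": 0, "claw": 5.5},
])

```text
time_s: 23.03
tcp_pos: [0.4252, 0.2813, 0.1411]
ee_rot: [[0.168, -0.986, -0.004], [-0.986, -0.168, -0.002], [0.002, 0.004, -1.0]]
wrist_force: [0.2, -0.0, -6.1]
gripper_width: 0.745
gripper_force: 30.0
```

```bash
python3 -c "
from h import *
go(447,-284,135,-79.9);print(sense()['moment'],sense()['wrist_force'])"
```

```text
t 23.0333 at [425.2 281.3 141.1] yaw -80.33 j [ 52.  16. -22.  -0. -53. -42.]
shift cm [56.09  7.34  0.73] rows>= 14.0 az -0.0075 tilt [-0.21 -0.13]
[ 0.04056669 -0.07056948 -0.06720935] [ 0.16342383 -0.02223844 -6.1430426 ]
```

Emit:
drive_tool([
  {"tx": 1.5, "ty": 0.2, "tz": 0, "ax": 0, "ay": 0, "az": 0, "claw": 5.5},
  {"tx": 3.0, "ty": 0.4, "tz": 0, "ax": 0, "ay": 0, "az": -0.007, "claw": 5.5},
  {"tx": 3.6, "ty": 0.48, "tz": 0, "ax": 0, "ay": 0, "az": 0, "claw": 5.5},
  {"tx": 3.6, "ty": 0.48, "tz": 0, "ax": 0, "ay": 0, "az": 0, "claw": 5.5},
  {"tx": 3.6, "ty": 0.48, "tz": 0, "ax": 0, "ay": 0, "az": 0, "claw": 5.5},
  {"tx": 3.6, "ty": 0.48, "tz": 0, "ax": 0, "ay": 0, "az": 0, "claw": 5.5},
  {"tx": 3.6, "ty": 0.48, "tz": 0, "ax": 0, "ay": 0, "az": 0, "claw": 5.5},
  {"tx": 3.6, "ty": 0.48, "tz": 0, "ax": 0, "ay": 0, "az": 0, "claw": 5.5},
  {"tx": 3.6, "ty": 0.48, "tz": 0, "ax": 0, "ay": 0, "az": 0, "claw": 5.5},
  {"tx": 3.6, "ty": 0.48, "tz": 0, "ax": 0, "ay": 0, "az": 0, "claw": 5.5},
])

```text
time_s: 23.87
tcp_pos: [0.439, -0.0552, 0.1419]
ee_rot: [[0.171, -0.985, -0.002], [-0.985, -0.171, 0.0], [-0.001, 0.002, -1.0]]
wrist_force: [2.2, 0.1, -7.4]
gripper_width: 0.743
gripper_force: 30.0
```

Emit:
drive_tool([
  {"tx": 3.6, "ty": 0.48, "tz": 0, "ax": 0, "ay": 0, "az": 0, "claw": 5.5},
  {"tx": 3.6, "ty": 0.48, "tz": 0, "ax": 0, "ay": 0, "az": 0, "claw": 5.5},
  {"tx": 2.0, "ty": 0.25, "tz": 0, "ax": 0, "ay": 0, "az": 0, "claw": 5.5},
  {"tx": 0, "ty": 0, "tz": 0, "ax": 0, "ay": 0, "az": 0, "claw": 5.5},
  {"tx": 0, "ty": 0, "tz": 0, "ax": 0, "ay": 0, "az": 0, "claw": 5.5},
])

```text
time_s: 24.28
tcp_pos: [0.4432, -0.147, 0.1415]
ee_rot: [[0.168, -0.986, -0.003], [-0.986, -0.168, 0.001], [-0.001, 0.003, -1.0]]
wrist_force: [-0.1, 0.0, -6.6]
gripper_width: 0.744
gripper_force: 30.0
```

```bash
python3 - <<'E'
from h import *
go(447,-284,135,-79.9)
s=sense();im,d=capture('wrist');np.savez('w10.npz',im=im,d=d,ee_rot=s['ee_rot'],tcp_pos=s['tcp_pos']);cv2.imwrite('pics/w10.png',im[:,:,::-1])
E
```

```text
t 24.2833 at [ 443.2 -147.   141.5] yaw -80.31 j [  2.  11. -28.  -0. -51.   8.]
shift cm [13.57  1.93  0.64] rows>= 4.0 az -0.0071 tilt [-0.16  0.04]
```

View pics/w10.png

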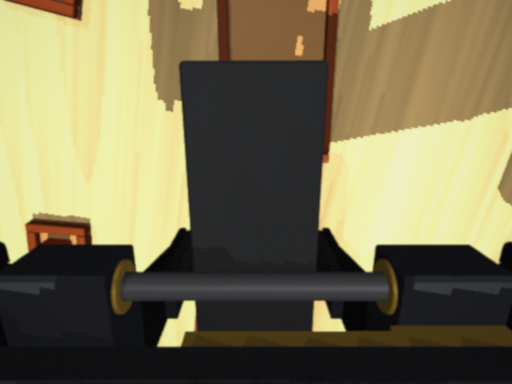

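The held coarse stone is straight, with its far edge at row 62 (u 180–327). The box's left rim is at u≈218 and the right rim at u≈338 at row 5, running to its near corner at (329,160).

```bash
python3 - <<'E'
from h import *
w=np.load('w10.npz');c=cam('wrist',w);im=w['im'];s=w['tcp_pos']
g=cv2.GaussianBlur(im[:,:,1],(3,3),0).astype(int)
for v in(8,30,55):
    e=np.abs(np.diff(g[v,205:350])); print(v,[(205+i,int(k)) for i,k in enumerate(e) if k>15])
print((plane(c,[(217.5,8),(218.5,30),(219.5,55),(338,8),(336,55),(329.5,160)],.014)*1000).round(1)[:,:2])
P=plane(c,[(180.5,62),(327.5,62)],s[2]+.0162)*1000;print('far',P.round(1),P.mean(0),'tcp',s*1000,'pred',(s+w['ee_rot'][:,0]*.0975)*1000)
E
```

```text
8 [(215, 21), (216, 29), (217, 21), (306, 26), (307, 23), (324, 30), (325, 44), (326, 31), (337, 19)]
30 [(216, 26), (217, 31), (218, 20), (228, 16), (229, 16), (323, 19), (324, 24), (335, 18), (336, 28), (337, 24)]
55 [(217, 23), (218, 27), (219, 17), (301, 18), (322, 21), (323, 23), (334, 20), (335, 23), (336, 17)]
[[ 496.9 -288.8]
 [ 493.9 -273. ]
 [ 490.5 -254.3]
 [ 400.8 -305.3]
 [ 393.8 -270.8]
 [ 378.  -182.6]]
far [[ 490.3 -235.2  157.7]
 [ 428.5 -245.7  157.7]] [ 459.39051288 -240.45619551  157.70952513] tcp [ 443.19720321 -147.02294065  141.50952513] pred [ 459.6159393  -243.13049148  141.39214727]
```

Emit:
drive_tool([
  {"tx": 3.0, "ty": 0.48, "tz": 0, "ax": 0, "ay": 0, "az": -0.007, "claw": 5.5},
  {"tx": 3.6, "ty": 0.48, "tz": 0, "ax": 0, "ay": 0, "az": 0, "claw": 5.5},
  {"tx": 3.6, "ty": 0.48, "tz": 0, "ax": 0, "ay": 0, "az": 0, "claw": 5.5},
  {"tx": 3.5, "ty": 0.48, "tz": 0, "ax": 0, "ay": 0, "az": 0, "claw": 5.5},
  {"tx": 0, "ty": 0, "tz": 3.0, "ax": 0, "ay": 0, "az": 0, "claw": 5.5},
  {"tx": 0, "ty": 0, "tz": 3.5, "ax": 0, "ay": 0, "az": 0, "claw": 5.5},
  {"tx": 0, "ty": 0, "tz": 2.5, "ax": 0, "ay": 0, "az": 0, "claw": 5.5},
  {"tx": 0, "ty": 0, "tz": 1.0, "ax": 0, "ay": 0, "az": 0, "claw": 5.5},
  {"tx": 0, "ty": 0, "tz": 0, "ax": 0, "ay": 0, "az": 0, "claw": 5.5},
  {"tx": 0, "ty": 0, "tz": 0, "ax": 0, "ay": 0, "az": 0, "claw": 5.5},
])

```text
time_s: 25.17
tcp_pos: [0.4515, -0.2837, 0.043]
ee_rot: [[0.183, -0.983, 0.0], [-0.983, -0.183, -0.001], [0.001, -0.0, -1.0]]
wrist_force: [0.2, -0.2, -5.1]
gripper_width: 0.749
gripper_force: 30.0
```

```bash
python3 -c "
from h import *
go(447,-285.5,18,-79.9)"
```

```text
t 25.1667 at [ 451.5 -283.7   43. ] yaw -79.47 j [-15.  25. -25.   0. -40.  25.]
shift cm [0.09 0.47 2.5 ] rows>= 1.0 az 0.0074 tilt [ 0.02 -0.04]
```

Emit:
drive_tool([
  {"tx": 0.1, "ty": 0.45, "tz": 0.3, "ax": 0, "ay": 0, "az": 0.007, "claw": 5.5},
  {"tx": 0, "ty": 0, "tz": 0.5, "ax": 0, "ay": 0, "az": 0, "claw": 5.5},
  {"tx": 0, "ty": 0, "tz": 0, "ax": 0, "ay": 0, "az": 0, "claw": 5.5},
  {"tx": 0, "ty": 0, "tz": 0, "ax": 0, "ay": 0, "az": 0, "claw": 5.5},
])

```text
time_s: 25.5
tcp_pos: [0.4464, -0.2859, 0.0351]
ee_rot: [[0.174, -0.985, 0.001], [-0.985, -0.174, -0.0], [0.0, -0.001, -1.0]]
wrist_force: [-1.0, 0.8, -5.9]
gripper_width: 0.742
gripper_force: 30.0
```

Aligned. Lower 16 mm to just above contact.

Emit:
drive_tool([
  {"tx": 0, "ty": 0, "tz": 0.6, "ax": 0, "ay": 0, "az": 0, "claw": 5.5},
  {"tx": 0, "ty": 0, "tz": 0.6, "ax": 0, "ay": 0, "az": 0, "claw": 5.5},
  {"tx": 0, "ty": 0, "tz": 0.3, "ax": 0, "ay": 0, "az": 0, "claw": 5.5},
  {"tx": 0, "ty": 0, "tz": 0.1, "ax": 0, "ay": 0, "az": 0, "claw": 5.5},
  {"tx": 0, "ty": 0, "tz": 0, "ax": 0, "ay": 0, "az": 0, "claw": 5.5},
  {"tx": 0, "ty": 0, "tz": 0, "ax": 0, "ay": 0, "az": 0, "claw": 5.5},
])

```text
time_s: 26.0
tcp_pos: [0.4464, -0.286, 0.0183]
ee_rot: [[0.174, -0.985, 0.0], [-0.985, -0.174, -0.0], [0.0, -0.0, -1.0]]
wrist_force: [0.3, 0.3, -5.6]
gripper_width: 0.741
gripper_force: 30.0
```

Emit:
drive_tool([
  {"tx": 0, "ty": 0, "tz": 0.06, "ax": 0, "ay": 0, "az": 0, "claw": 5.5},
  {"tx": 0, "ty": 0, "tz": 0.04, "ax": 0, "ay": 0, "az": 0, "claw": 5.5},
  {"tx": 0, "ty": 0, "tz": 0, "ax": 0, "ay": 0, "az": 0, "claw": 5.5},
  {"tx": 0, "ty": 0, "tz": 0, "ax": 0, "ay": 0, "az": 0, "claw": 5.5},
])

```text
time_s: 26.33
tcp_pos: [0.4466, -0.286, 0.0178]
ee_rot: [[0.174, -0.985, 0.001], [-0.985, -0.174, -0.0], [0.0, -0.001, -1.0]]
wrist_force: [-0.6, 0.3, -1.7]
gripper_width: 0.746
gripper_force: 30.0
```

Floor reached (weight coming off the wrist). One last nudge, then release and lift.

Emit:
drive_tool([
  {"tx": 0, "ty": 0, "tz": 0.03, "ax": 0, "ay": 0, "az": 0, "claw": 5.5},
  {"tx": 0, "ty": 0, "tz": 0, "ax": 0, "ay": 0, "az": 0, "claw": 8.5},
  {"tx": 0, "ty": 0, "tz": 0, "ax": 0, "ay": 0, "az": 0, "claw": 8.5},
  {"tx": 0, "ty": 0, "tz": 0, "ax": 0, "ay": 0, "az": 0, "claw": 8.5},
  {"tx": 0, "ty": 0, "tz": 0, "ax": 0, "ay": 0, "az": 0, "claw": 8.5},
  {"tx": 0, "ty": 0, "tz": -1.0, "ax": 0, "ay": 0, "az": 0, "claw": 8.5},
  {"tx": 0, "ty": 0, "tz": -3.5, "ax": 0, "ay": 0, "az": 0, "claw": 8.5},
  {"tx": 0, "ty": 0, "tz": -4.0, "ax": 0, "ay": 0, "az": 0, "claw": 8.5},
  {"tx": 0, "ty": 0, "tz": -4.0, "ax": 0, "ay": 0, "az": 0, "claw": 8.5},
  {"tx": 0, "ty": 0, "tz": -4.0, "ax": 0, "ay": 0, "az": 0, "claw": 8.5},
])

```text
time_s: 27.17
tcp_pos: [0.4459, -0.2859, 0.1849]
ee_rot: [[0.174, -0.985, 0.001], [-0.985, -0.174, -0.0], [0.001, -0.0, -1.0]]
wrist_force: [1.7, 0.0, -0.5]
gripper_width: 0.977
gripper_force: 0.0
```

Emit:
drive_tool([
  {"tx": -4.0, "ty": 0, "tz": 0, "ax": 0, "ay": 0, "az": 0, "claw": 8.5},
  {"tx": -4.0, "ty": 0, "tz": 0, "ax": 0, "ay": 0, "az": 0, "claw": 8.5},
  {"tx": 0, "ty": 0, "tz": 0, "ax": 0, "ay": 0, "az": 0, "claw": 8.5},
  {"tx": 0, "ty": 0, "tz": 0, "ax": 0, "ay": 0, "az": 0, "claw": 8.5},
  {"tx": 0, "ty": 0, "tz": 0, "ax": 0, "ay": 0, "az": 0, "claw": 8.5},
])

```text
time_s: 27.58
tcp_pos: [0.4327, -0.2072, 0.183]
ee_rot: [[0.175, -0.985, 0.001], [-0.985, -0.175, -0.001], [0.001, -0.001, -1.0]]
wrist_force: [-0.2, 0.3, -0.0]
gripper_width: 0.975
gripper_force: 0.0
```

```bash
python3 - <<'E'
from h import *
im,d=capture('wrist');si,_=capture('scene');si=cv2.resize(si[110:260,80:440],(500,208))
cv2.imwrite('pics/w11.png',np.vstack([im[:,:500],si])[:,:,::-1])
E
```

```text
(no output)
```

View pics/w11.png

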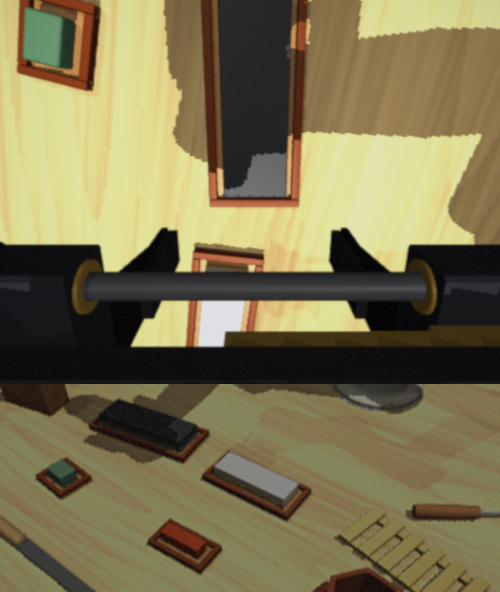

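Coarse lies in its recess (near end at about (255,195)), and all four are in place in the scene view. One depth check that the coarse top is level, then hand in.

```bash
python3 - <<'E'
from h import *
s=sense();im,d=capture('wrist');c=cam('wrist',s);K,R,t=c
for uv in((240,20),(280,20),(235,180),(280,180),(255,100)):
    dd=np.median(d[uv[1]-3:uv[1]+4,uv[0]-3:uv[0]+4]);print((R.T@(np.linalg.inv(K)@np.r_[uv,1]*dd-t)).round(4))
print((plane(c,[(220,197),(288,199)],.034)*1000).round(1))
E
```

```text
[ 0.4696 -0.3481  0.0341]
[ 0.4351 -0.3543  0.0336]
[ 0.4514 -0.2043  0.0338]
[ 0.4066 -0.2122  0.034 ]
[ 0.445  -0.2841  0.0337]
[[ 463.7 -183.9   34. ]
 [ 394.6 -193.8   34. ]]
```

```bash
python3 -c "
from station import *
print(finish_job())"
```

```text
the job is handed in; nothing more can be done
None
```

All four stones are laid flat and lengthwise in their fitting recesses, taken in the order asked (green, red, white, grey), with the sound box left untouched, and the job was handed in at about 28 s.

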